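# Load the vial rack for a GC-MS run

### The arm

A 6-joint arm with a two-finger parallel gripper is mounted at the origin on the work surface. World frame = base frame: x ahead of the robot, y to its left, z up, the work surface at z = 0. Lengths are in m, angles in rad, forces in N, time in s.
With the tool pointing down it reaches from about 0.25 to 0.725 m from the base axis. Payload 4 kg.
Tool frame: the origin (TCP) lies midway between the tips of the shut fingers; the grasp point (between the pads) lies 19 mm behind it; z points along the fingers, y is the direction in which the jaws open and shut (so a half turn about z gives the same grasp; the last joint's range is limited). The gripper opens to 85 mm and grips with 20 to 120 N. Pads are 22 mm wide; open, the fingers measure 114 mm over their backs; the gripper's body (76 mm by 85 mm) begins 54 mm behind the grasp point. The pads swing forward as they close: fully open they stand 13 mm farther back than shut.
Start: joints at [1.181, 0.241, 0.005, 1.335, 0, 1.571], TCP at [0.19, 0.462, 0.231] pointing down, gripper open.
Joint ranges: [-2.72, 2.72], [-1.05, 1.87], [-1.09, 1.28], [-1.99, 2.15], [-1.42, 1.44], [-3.14, 3.14]. Speed limits (rad/s): [2.79, 2.79, 3.14, 3.14, 3.14, 3.14].

### API

Orientations are given as a rotation vector (axis times angle).
In Python, from rig import arm gives the robot as it stands. The module is installed in compiled form; this text tells all that it offers.
- The arm moves only by the tool arm_command, never from a script. Its argument "increments" is a list of rows, each an object of numbers: "dx", "dy", "dz": the shift along the tool's x, y, z in m; "ax", "ay", "az": the turn, a rotation vector about the tool's x, y, z in degrees; "hand": the opening in per cent of the stroke, from 0 (shut) to 100 (fully open). In form: [{"dx": .., "dy": .., "dz": .., "ax": .., "ay": .., "az": .., "hand": ..}, ...]. A call has 1 to 20 rows; each row shifts and turns the pose as measured when the row begins, along the tool's axes as they then stand; what a row does not reach is not made up. A row lasts 1/8 s, in which the tool goes at most 62.5 mm and 10.7 degrees, less where a joint would pass 70% of its speed; a pose out of reach is approached as far as the arm can. A call with a gripper value outside its range is refused whole. The fingers move at their own pace and stop on an object; the grip force is fixed at half the most. Time passes only in rows, so rows that do not move let the fingers close. It gives the time, the measured TCP pose, the force and the opening at its end, in the units of the state.
- arm.state(): the state, without advancing time (a new reading comes with each control period).
- arm.grab_frame(name): name is "side" or "top" or "wrist"; returns a dict with "color" (480x640x3 uint8, blue, green, red), "intrinsics" (3x3 intrinsics, pixels), "dist" ([k1, k2, p1, p2, k3] as OpenCV has them; the pictures are not rectified), "R" (3x3) and "t" (3): a world point X has camera coordinates R X + t; the wrist camera has in their place "tool_from_camera" (4x4, takes a point from camera to tool coordinates, whose origin is the TCP and whose axes are the flange's). Camera axes: x right, y down, z forward; pixel columns grow to the right and rows downward; lengths in m; the calibration is good to about 2 mm. A picture is of the moment at which its call begins: read the wrist's pose just before it. There is no depth.
- arm.finish_job(): hands the job in, once; it reports no verdict.
The state is a dict: "clock": time; "qpos": joint angles; "joint_velocities": joint speeds; "joint_efforts": joint torques, N m; "eef_pos": TCP position; "tool_rot": TCP orientation; "contact_force": force on the tool from outside, world axes, zero at the start; "ft_torque": the same for the moment, N m; "gripper_width": finger opening in m.
Only numpy, scipy, OpenCV 4.12 (cv2) and the standard library are available. Lean on these libraries where they do the work, as an engineer would, in place of code of your own. Each camera call takes 0.05 s, during which the arm holds its last target. There are 200 camera calls.

### The job

Load the four amber glass vials into the pink rack in run order: white cap in the cell at the rack's white-marked corner, then yellow, blue and green in the next cells along the long side from that corner. Keep the vials upright and set each one down gently on the floor of its cell without dropping it. The clear glass vials are empties with similar caps: leave them standing where they are.

Things in the scene. Friction and masses are not known exactly. Their poses are not given: they have to be found in the camera images.
- pink_rack: Pink rack to load, fixed, left or right, any yaw. 236 (x) by 128 (y), 28 mm tall; origin: centre of underside. 2 rows of 4 open cells 50 mm square, pitch 54, floor 4 mm up; cell centres x = -81, -27, 27, 81, y = -27, 27 mm; rim 12 mm, inner walls 4 mm. White L on top of the rim at the -x, -y corner: cell 1 there at (-81, -27), then 2, 3, 4 along +x, all at y = -27. All empty.
- blue_rack: A second rack of the same shape and size in dark blue, without the white mark, fixed; it belongs to the empties and holds one clear vial. Origin: centre of its underside. Leave it.
- amber_white: Amber (dark brown) glass vial, the solvent blank, upright on the bench: 28 mm diameter, 95 mm tall, straight sides up to 70 mm, white label at 24-50 mm; white screw cap (24 mm wide, top 14 mm) with a black disc, 13 mm across, in the middle. 44 to 72 g. 25 mm or more free all round; a small jar and a beaker stand among the vials. Origin: centre of its foot; z up along its axis.
- amber_yellow: Amber (dark brown) glass vial, the calibration standard, upright on the bench: 28 mm diameter, 95 mm tall, straight sides up to 70 mm, white label at 24-50 mm; yellow screw cap (24 mm wide, top 14 mm) with a black disc, 13 mm across, in the middle. 44 to 72 g. 25 mm or more free all round; a small jar and a beaker stand among the vials. Origin: centre of its foot; z up along its axis.
- amber_blue: Amber (dark brown) glass vial, the sample, upright on the bench: 28 mm diameter, 95 mm tall, straight sides up to 70 mm, white label at 24-50 mm; blue screw cap (24 mm wide, top 14 mm) with a black disc, 13 mm across, in the middle. 44 to 72 g. 25 mm or more free all round; a small jar and a beaker stand among the vials. Origin: centre of its foot; z up along its axis.
- amber_green: Amber (dark brown) glass vial, the check standard, upright on the bench: 28 mm diameter, 95 mm tall, straight sides up to 70 mm, white label at 24-50 mm; green screw cap (24 mm wide, top 14 mm) with a black disc, 13 mm across, in the middle. 44 to 72 g. 25 mm or more free all round; a small jar and a beaker stand among the vials. Origin: centre of its foot; z up along its axis.
- clear_white: Look-alike to leave alone: empty clear glass vial, same size and shape as the amber ones (28 mm diameter, 95 mm tall), without label, white cap that is plain all over (no black disc), standing upright on the bench among the amber ones. Origin: centre of its foot; z up.
- clear_yellow: Look-alike to leave alone: empty clear glass vial, same size and shape as the amber ones (28 mm diameter, 95 mm tall), without label, yellow cap that is plain all over (no black disc), standing upright on the bench among the amber ones. Origin: centre of its foot; z up.
- clear_blue: Look-alike to leave alone: empty clear glass vial, same size and shape as the amber ones (28 mm diameter, 95 mm tall), without label, blue cap that is plain all over (no black disc), standing upright on the bench among the amber ones. Origin: centre of its foot; z up.
- clear_green: Look-alike to leave alone: empty clear glass vial, same size and shape as the amber ones (28 mm diameter, 95 mm tall), without label, green cap that is plain all over (no black disc), standing in a cell of the blue rack. Origin: centre of its foot; z up.
Not all that is in view belongs to the job. Leave any purple look-alike of the amber_yellow alone.

How it is judged:
By the outcome, as a careful person would: the job done as asked, in the order asked, and still so for the second after the job is handed in, with the robot touching nothing.
It also fails if it takes over 102 s, if anything falls off the work surface, if the arm or the gripper's body presses on something with over 40 N, if the wrist force passes 120 N, or if a joint passes its speed limit or range.

## Working session

There is one attempt and no reset: what is moved stays moved. The work goes in short steps, Python scripts to look and compute and a tool call to move; the robot and the scene stay as the last step left them, time stands still between calls to the robot, and variables do not carry over. Pictures are saved under pics/ and viewed, about 12 in all and at most 16, crops included, and the job is handed in when it is done.

Besides the shell and the picture viewer there is one more tool, called after "Emit:" by a JSON object that holds its "op" and its "data". arm_command: Moves the arm, as the interface text tells. Its arguments: {"type":"object","properties":{"increments":{"type":"array"}},"required":["increments"]}

```bash
mkdir -p pics && cat > h.py <<'E'
import numpy as np, cv2, json
from rig import arm
def snap(name, fn):
    s=arm.state(); f=arm.grab_frame(name)
    cv2.imwrite(f'pics/{fn}.png', f['color'])
    d={k:np.array(v).tolist() for k,v in f.items() if k!='color'}
    d['eef']=list(map(float,s['eef_pos'])); d['rot']=list(map(float,s['tool_rot']))
    json.dump(d,open(f'pics/{fn}.json','w')); return f
def cam(fn):
    d=json.load(open(f'pics/{fn}.json')); K=np.array(d['intrinsics']); D=np.array(d['dist'])
    if 'R' in d: R=np.array(d['R']);t=np.array(d['t']).ravel()
    else:
        T=np.eye(4);T[:3,:3]=cv2.Rodrigues(np.array(d['rot']))[0];T[:3,3]=d['eef']
        M=np.linalg.inv(T@np.array(d['tool_from_camera']));R=M[:3,:3];t=M[:3,3]
    return K,D,R,t
def ray(fn,uv,z):
    K,D,R,t=cam(fn)
    p=cv2.undistortPoints(np.array(uv,float).reshape(-1,1,2),K,D).reshape(-1,2)
    d=np.c_[p,np.ones(len(p))]@R; c=-R.T@t
    return c+d*((z-c[2])/d[:,2])[:,None]
def proj(fn,X):
    K,D,R,t=cam(fn); return cv2.projectPoints(np.array(X,float).reshape(-1,3),cv2.Rodrigues(R)[0],t,K,D)[0].reshape(-1,2)
E
python3 - <<'E'
from h import *
s=arm.state(); print({k:np.round(v,3).tolist() for k,v in s.items()})
for n in('top','side','wrist'): snap(n,n+'0')
for n in('top0','side0'):
    K,D,R,t=cam(n); print(n,-R.T@t,R[2],K[0,0])
print(np.round(json.load(open('pics/wrist0.json'))['tool_from_camera'],3))
E
```

```text
{'clock': 0.0, 'qpos': [1.181, 0.241, 0.004, 1.335, 0.0, 1.571], 'joint_velocities': [-0.0, 0.0, 0.0, -0.001, 0.002, 0.001], 'joint_efforts': [-0.002, -37.232, 25.241, 0.017, -0.0, 0.0], 'eef_pos': [0.19, 0.462, 0.23], 'tool_rot': [-0.608, -3.082, 0.003], 'contact_force': [-0.465, 0.167, 0.337], 'ft_torque': [0.003, -0.012, 0.018], 'gripper_width': 0.086}
top0 [0.45002994 0.03334551 1.18890176] [ 0.10608875 -0.00845902 -0.99432068] 574.9530121694136
side0 [ 0.12603017 -0.63546622  0.69011798] [ 0.42462223  0.62974839 -0.65047131] 532.7522921095343
[[ 0.    -0.949 -0.314  0.081]
 [ 1.     0.     0.     0.001]
 [-0.    -0.314  0.949 -0.142]
 [ 0.     0.     0.     1.   ]]
```

View pics/top0.png

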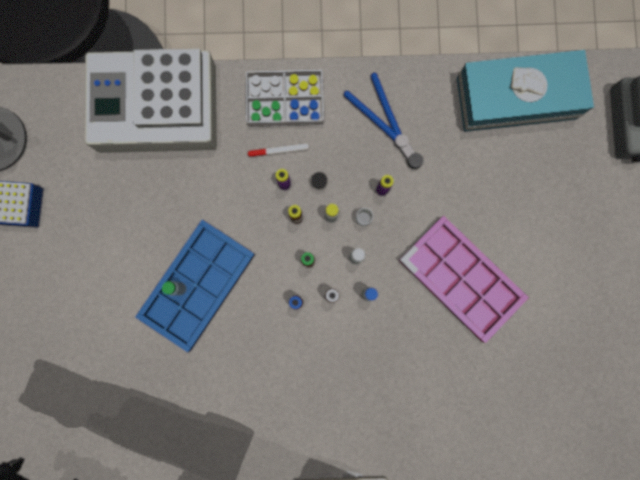

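View pics/side0.png

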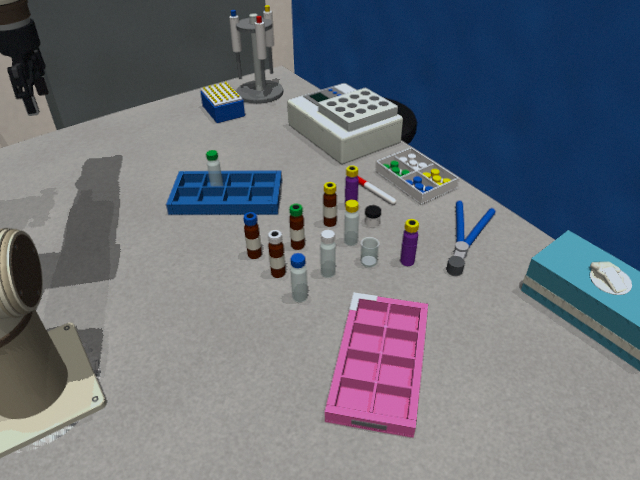

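Seen from the top camera: the yellow disc caps are at (283,175), (386,181) and (295,211). The first two have purple bodies in the side view, and (295,211) is amber. The other amber vials are green (308,259), blue (296,301) and white (332,295). The clear ones are yellow (332,211), white (358,255) and blue (371,294). I'll confirm with crops and measure.

```bash
python3 - <<'E'
from h import *
im=cv2.imread('pics/top0.png'); 
a=cv2.resize(im[160:320,250:400],None,fx=3.7,fy=3.7,interpolation=cv2.INTER_CUBIC)
cv2.imwrite('pics/crop1.png',a)
s=cv2.imread('pics/side0.png')
cv2.imwrite('pics/crop2.png',cv2.resize(s[150:320,225:435],None,fx=3.5,fy=3.5,interpolation=cv2.INTER_CUBIC))
for n,uv in dict(white=(332.5,295.5),yellow=(295.5,210.5),blue=(296,301),green=(308.5,259.5),cy=(332,210.5),cw=(358.5,255),cb=(371,293.5)).items():
    X=ray('top0',uv,.095)[0]; print(n,X.round(4),'side px',proj('side0',X).round(1))
# rack segmentation
hsv=cv2.cvtColor(im,cv2.COLOR_BGR2HSV)
m=cv2.inRange(hsv,(140,50,90),(175,255,255)); 
m2=m.copy();m2[:200]=0
c=max(cv2.findContours(m2,cv2.RETR_EXTERNAL,cv2.CHAIN_APPROX_NONE)[0],key=cv2.contourArea)
X=ray('top0',c.reshape(-1,2),.028)
r=cv2.minAreaRect((X[:,:2]*1000).astype(np.float32));print(r,cv2.boxPoints(r))
E
```

```text
white [0.4547 0.0056 0.095 ] side px [[274.8 232.6]]
yellow [0.6192 0.0715 0.095 ] side px [[330.5 184.1]]
blue [0.4464 0.0749 0.095 ] side px [[251.8 214.3]]
green [0.5242 0.0491 0.095 ] side px [[295.4 206.5]]
cy [0.6172 0.0014 0.095 ] side px [[351.  201.9]]
cw [ 0.53   -0.0464  0.095 ] side px [[327.2 232.4]]
cb [ 0.4563 -0.0674  0.095 ] side px [[297.9 255.3]]
((481.87091064453125, -259.5389404296875), (237.1236572265625, 131.1159210205078), 43.356441497802734) [[ 350.65714 -293.2688 ]
 [ 440.6728  -388.60278]
 [ 613.0847  -225.80908]
 [ 523.06903 -130.4751 ]]
```

View pics/crop1.png

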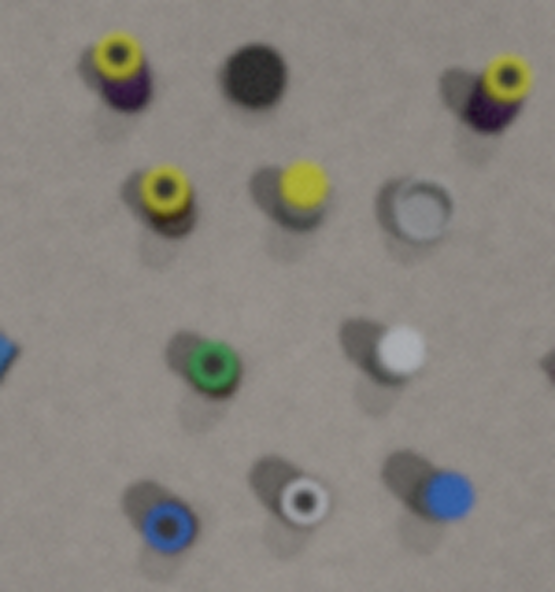

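View pics/crop2.png

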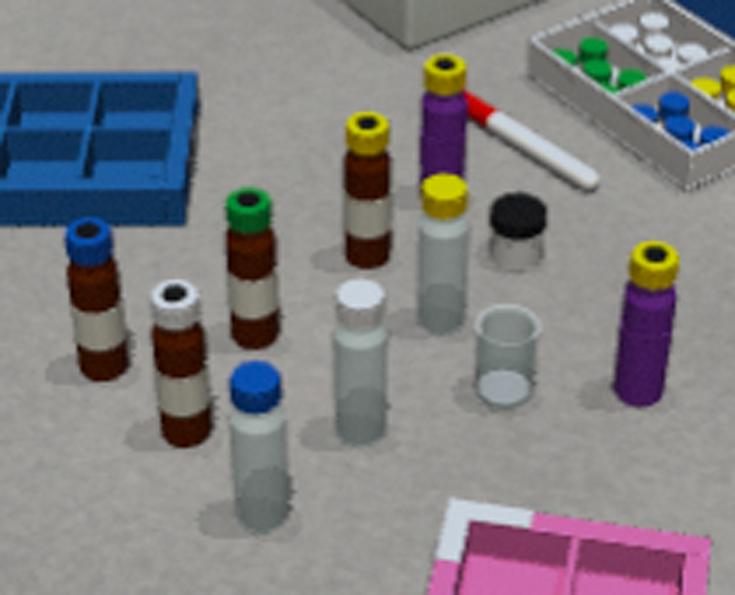

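The crops confirm it: amber bodies with labels for disc caps white, green, blue and yellow (top 295,211). Both other yellow disc caps are on purple bodies. Next I refine positions using both views and check the rack fit with an overlay.

```bash
cat >> h.py <<'E'
def moves(P, yaw=None, tag=''):
    s=arm.state(); R=cv2.Rodrigues(np.array(s['tool_rot'],float))[0]; p=np.array(s['eef_pos'],float)
    print(tag,'clock',round(float(s['clock']),2),'p',p.round(4),'d_tool mm',(R.T@(np.array(P)-p)*1e3).round(1),'F',np.round(s['contact_force'],1),'w',round(float(s['gripper_width']),4))
    if yaw is not None:
        y=np.array([np.cos(yaw),np.sin(yaw),0]); z=np.array([0,0,-1.]); G=np.c_[np.cross(y,z),y,z]
        print(' turn deg',np.degrees(cv2.Rodrigues(R.T@G)[0].ravel()).round(2),'d in goal axes mm',(G.T@(np.array(P)-p)*1e3).round(1))
E
python3 - <<'E'
from h import *
from scipy.optimize import least_squares
obs=dict(white=((332.4,295.4),(275,233.7)),yellow=((294.7,211.4),(329.9,185.4)),blue=((295.5,302.2),(250.7,216)),green=((307.7,259),(296.4,207.4)))
V={}
for n,(a,b) in obs.items():
    f=lambda q:np.r_[proj('top0',[*q,.095])[0]-a,proj('side0',[*q,.095])[0]-b]
    r=least_squares(f,ray('top0',a,.095)[0,:2]); V[n]=r.x.tolist(); print(n,r.x.round(4),r.fun.round(1))
# rack: fit outline of pink+white mask against model silhouette, both views, distance-transform
def mask(fn,c):
    im=cv2.imread(f'pics/{fn}.png');h=cv2.cvtColor(im,cv2.COLOR_BGR2HSV);m=cv2.inRange(h,(140,50,60),(176,255,255))
    n,l,st,_=cv2.connectedComponentsWithStats(cv2.morphologyEx(m,cv2.MORPH_CLOSE,np.ones((5,5)))); return l==1+np.argmax(st[1:,4])
C=np.array([[sx*118,sy*64,z] for sx in(-1,1) for sy in(-1,1) for z in(0,28)])/1e3
def T(q,P): c,s=np.cos(q[2]),np.sin(q[2]); P=np.array(P,float); return np.c_[q[0]+c*P[:,0]-s*P[:,1],q[1]+s*P[:,0]+c*P[:,1],P[:,2]]
res=[]
D={}
for fn in('top0','side0'):
    cs=max(cv2.findContours(mask(fn,0).astype(np.uint8),cv2.RETR_EXTERNAL,cv2.CHAIN_APPROX_NONE)[0],key=cv2.contourArea).reshape(-1,2)
    D[fn]=cs
def cost(q,fns=('top0','side0')):
    o=[]
    for fn in fns:
        h=cv2.convexHull(proj(fn,T(q,C)).astype(np.float32))
        o+= [cv2.pointPolygonTest(h,(float(p[0]),float(p[1])),True) for p in D[fn]]
    return np.array(o)
q0=[.4819,-.2595,np.radians(-136.6)]
for fns in(('top0',),('side0',),('top0','side0')):
    q=least_squares(lambda q:cost(q,fns),q0,loss='soft_l1',f_scale=.5,diff_step=1e-4).x; print(fns,q[:2].round(4),np.degrees(q[2]).round(2),np.median(abs(cost(q,fns))))
cells=T(q,[[x,-.027,.004] for x in(-.081,-.027,.027,.081)]); print(cells.round(4))
json.dump(dict(V=V,q=q.tolist(),cells=cells.tolist()),open('geo.json','w'))
out=[]
for fn,(x0,y0) in dict(top0=(390,205),side0=(315,285)).items():
    im=cv2.imread(f'pics/{fn}.png');k=2.8;a=cv2.resize(im[y0:y0+155,x0:x0+140],None,fx=k,fy=k)
    c=cells.copy(); 
    g=lambda P:tuple(map(int,((proj(fn,P)[0]-[x0,y0]+.5)*k)))
    for i,p in enumerate(c): cv2.circle(a,g(p),3+i*2,(0,255,0),1)
    for z in(.028,):
        W=T(q,[[-.118,-.064,z],[.118,-.064,z],[.118,.064,z],[-.118,.064,z]])
        for i in range(4): cv2.line(a,g(W[i]),g(W[(i+1)%4]),(0,255,255),1)
    out.append(a)
cv2.imwrite('pics/ov.png',np.hstack(out))
w=V['white'];moves([*w,.18],q[2]+np.pi/2)
E
```

```text
white [0.4544 0.0048] [ 0.5  0.2 -0.1 -0.8]
yellow [0.6174 0.0718] [ 0.7  0.1 -0.3 -1.1]
blue [0.4437 0.0747] [ 0.6  0.2 -0.2 -1.1]
green [0.5253 0.0491] [ 0.8 -0.1 -0.5 -1.1]
('top0',) [ 0.4827 -0.2618] -136.62 0.6574129344353365
('side0',) [ 0.4793 -0.2645] -136.65 0.38699955867406355
('top0', 'side0') [ 0.4797 -0.2641] -136.61 0.5567527396675774
[[ 0.52   -0.1888  0.004 ]
 [ 0.4808 -0.2259  0.004 ]
 [ 0.4415 -0.263   0.004 ]
 [ 0.4023 -0.3001  0.004 ]]
 clock 0.15 p [0.1898 0.4621 0.2306] d_tool mm [-418.4 -322.3   51.1] F [0.4 0.4 0.5] w 0.0855
 turn deg [-6.0000e-02  9.0000e-02  1.1428e+02] d in goal axes mm [-121.8  514.    50.6]
```

View pics/ov.png

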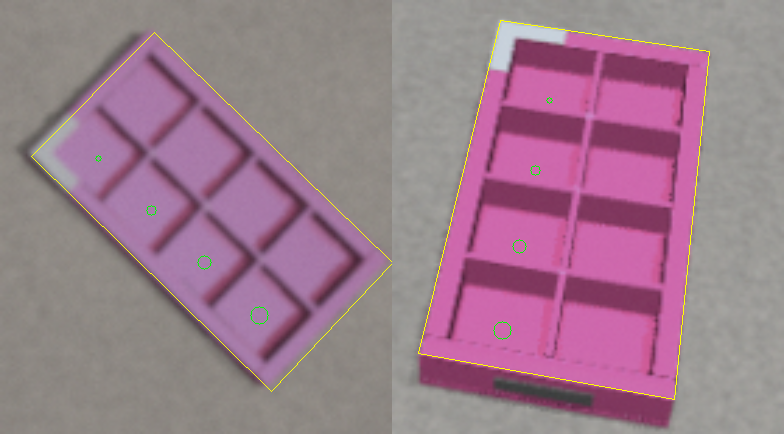

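The overlay puts the white L at the top-left corner, with cells 1 to 4 along the side from it; the two views disagree by about 3 mm, so I'll use the mean centre. First I move over the white amber vial.

Emit:
{"op": "arm_command", "data": {"increments": [{"dx": -0.034,"dy": -0.026,"hand": 65},{"dx": -0.034,"dy": -0.026,"hand": 65},{"dx": -0.034,"dy": -0.026,"hand": 65},{"dx": -0.034,"dy": -0.026,"hand": 65},{"dx": -0.034,"dy": -0.026,"hand": 65},{"dx": -0.034,"dy": -0.026,"hand": 65},{"dx": -0.034,"dy": -0.026,"hand": 65},{"dx": -0.034,"dy": -0.026,"hand": 65},{"dx": -0.034,"dy": -0.026,"hand": 65},{"dx": -0.034,"dy": -0.026,"hand": 65},{"dx": -0.034,"dy": -0.026,"hand": 65},{"dx": -0.034,"dy": -0.026,"hand": 65}]}}

```text
$.increments[0]: bad value
```

Emit:
{"op": "arm_command", "data": {"increments": [{"az": 10,"hand": 65},{"az": 10,"hand": 65},{"az": 10,"hand": 65},{"az": 10,"hand": 65},{"az": 10,"hand": 65},{"az": 10,"hand": 65},{"az": 10,"hand": 65},{"az": 10,"hand": 65},{"az": 10,"hand": 65},{"az": 10,"hand": 65},{"az": 10,"hand": 65}]}}

```text
$.increments[0]: bad value
```

```bash
cat > go.py <<'E'
import sys; from h import *
g=json.load(open('geo.json')); n=sys.argv[1]; z=float(sys.argv[2])
C={f'c{i+1}':(np.array([.481,-.263])+np.array([[np.cos(g['q'][2]),-np.sin(g['q'][2])],[np.sin(g['q'][2]),np.cos(g['q'][2])]])@[x,-.027]) for i,x in enumerate((-.081,-.027,.027,.081))}
P=C[n] if n in C else g['V'][n]
moves([*P,z],g['q'][2]+np.pi/2,n); print(np.round(arm.state()['qpos'],2))
E
python3 go.py white .18
```

```text
white clock 0.15 p [0.1898 0.4621 0.2306] d_tool mm [-418.4 -322.3   51.1] F [0.4 0.4 0.5] w 0.0855
 turn deg [-6.0000e-02  9.0000e-02  1.1428e+02] d in goal axes mm [-121.8  514.    50.6]
[ 1.18  0.24  0.    1.34 -0.    1.57]
```

Emit:
{"op": "arm_command", "data": {"increments": [{"dx": -0.034,"dy": -0.026,"dz": 0,"ax": 0,"ay": 0,"az": 0,"hand": 65}]}}

```text
clock: 0.28
eef_pos: [0.2109, 0.4261, 0.23]
tool_rot: [-0.603, -3.083, 0.003]
contact_force: [0.7, 0.6, 1.0]
gripper_width: 0.0696
```

Emit:
{"op": "arm_command", "data": {"increments": [{"dx": -0.034,"dy": -0.026,"dz": 0,"ax": 0,"ay": 0,"az": 0,"hand": 65},{"dx": -0.034,"dy": -0.026,"dz": 0,"ax": 0,"ay": 0,"az": 0,"hand": 65},{"dx": -0.034,"dy": -0.026,"dz": 0,"ax": 0,"ay": 0,"az": 0,"hand": 65},{"dx": -0.034,"dy": -0.026,"dz": 0,"ax": 0,"ay": 0,"az": 0,"hand": 65},{"dx": -0.034,"dy": -0.026,"dz": 0,"ax": 0,"ay": 0,"az": 0,"hand": 65},{"dx": -0.034,"dy": -0.026,"dz": 0,"ax": 0,"ay": 0,"az": 0,"hand": 65},{"dx": -0.034,"dy": -0.026,"dz": 0,"ax": 0,"ay": 0,"az": 0,"hand": 65},{"dx": -0.034,"dy": -0.026,"dz": 0,"ax": 0,"ay": 0,"az": 0,"hand": 65},{"dx": -0.034,"dy": -0.026,"dz": 0,"ax": 0,"ay": 0,"az": 0,"hand": 65},{"dx": -0.034,"dy": -0.026,"dz": 0,"ax": 0,"ay": 0,"az": 0,"hand": 65},{"dx": -0.034,"dy": -0.026,"dz": 0,"ax": 0,"ay": 0,"az": 0,"hand": 65}]}}

```text
clock: 1.65
eef_pos: [0.4548, 0.0067, 0.2285]
tool_rot: [-0.597, -3.082, 0.006]
contact_force: [0.2, 0.4, 0.4]
gripper_width: 0.0549
```

Emit:
{"op": "arm_command", "data": {"increments": [{"dx": 0,"dy": 0,"dz": 0,"ax": 0,"ay": 0,"az": 10,"hand": 65},{"dx": 0,"dy": 0,"dz": 0,"ax": 0,"ay": 0,"az": 10,"hand": 65},{"dx": 0,"dy": 0,"dz": 0,"ax": 0,"ay": 0,"az": 10,"hand": 65},{"dx": 0,"dy": 0,"dz": 0,"ax": 0,"ay": 0,"az": 10,"hand": 65},{"dx": 0,"dy": 0,"dz": 0,"ax": 0,"ay": 0,"az": 10,"hand": 65},{"dx": 0,"dy": 0,"dz": 0,"ax": 0,"ay": 0,"az": 10,"hand": 65},{"dx": 0,"dy": 0,"dz": 0,"ax": 0,"ay": 0,"az": 10,"hand": 65},{"dx": 0,"dy": 0,"dz": 0,"ax": 0,"ay": 0,"az": 10,"hand": 65},{"dx": 0,"dy": 0,"dz": 0,"ax": 0,"ay": 0,"az": 10,"hand": 65},{"dx": 0,"dy": 0,"dz": 0,"ax": 0,"ay": 0,"az": 10,"hand": 65},{"dx": 0,"dy": 0,"dz": 0,"ax": 0,"ay": 0,"az": 10,"hand": 65}]}}

```text
clock: 3.02
eef_pos: [0.4532, 0.0028, 0.2242]
tool_rot: [-2.912, -1.176, 0.02]
contact_force: [-0.0, -0.5, -0.4]
gripper_width: 0.0554
```

```bash
python3 go.py white .18
```

```text
white clock 3.02 p [0.4532 0.0028 0.2242] d_tool mm [ 2.7 -0.4 44.2] F [-0.  -0.5 -0.4] w 0.0554
 turn deg [-0.32  0.66  0.59] d in goal axes mm [ 2.2 -0.7 44.2]
[ 0.01  0.16 -0.11  1.31 -0.    2.38]
```

Emit:
{"op": "arm_command", "data": {"increments": [{"dx": 0.002,"dy": 0,"dz": 0.01,"ax": -0.3,"ay": 0.7,"az": 0.6,"hand": 65},{"dx": 0,"dy": 0,"dz": 0,"ax": 0,"ay": 0,"az": 0,"hand": 65}]}}

```text
clock: 3.28
eef_pos: [0.4541, 0.0042, 0.2135]
tool_rot: [-2.919, -1.159, 0.001]
contact_force: [-0.4, 0.1, 0.7]
gripper_width: 0.0556
```

```bash
python3 go.py white .038 && python3 - <<'E'
from h import *
im=snap('wrist','w1')['color'].copy()
for n,v in json.load(open('geo.json'))['V'].items():
    for z in(.095,):
        p=proj('w1',[*v,z])[0]; print(n,p); cv2.circle(im,tuple(map(int,p)),4,(255,0,255),1)
cv2.imwrite('pics/w1o.png',im)
E
```

```text
white clock 3.27 p [0.4541 0.0042 0.2135] d_tool mm [ 7.000e-01 -1.000e-01  1.755e+02] F [-0.4  0.1  0.7] w 0.0556
 turn deg [-0.06  0.01 -0.08] d in goal axes mm [  0.7  -0.3 175.5]
[ 0.01  0.16 -0.14  1.27  0.    2.39]
white [318.14098867 231.44386242]
yellow [414.70174927  -8.90942548]
blue [243.28740526 181.99501556]
green [340.56786061 125.16872203]
```

View pics/w1o.png

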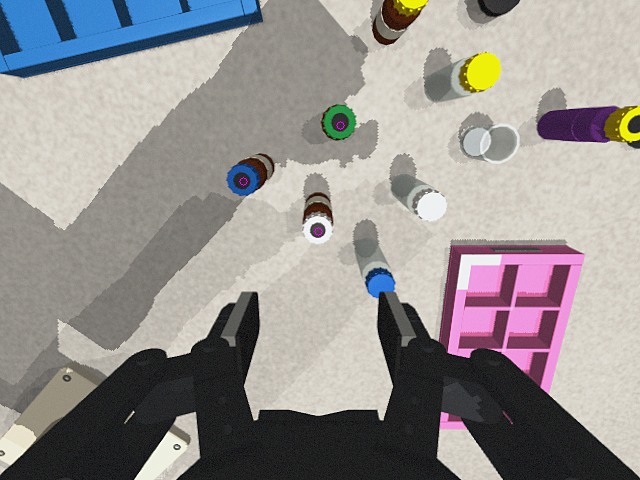

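The wrist view agrees within 1–2 px on white (318,231), blue and green. Descend and grip.

Emit:
{"op": "arm_command", "data": {"increments": [{"dx": 0,"dy": 0,"dz": 0.04,"ax": 0,"ay": 0,"az": 0,"hand": 65},{"dx": 0,"dy": 0,"dz": 0.04,"ax": 0,"ay": 0,"az": 0,"hand": 65},{"dx": 0,"dy": 0,"dz": 0.04,"ax": 0,"ay": 0,"az": 0,"hand": 65},{"dx": 0,"dy": 0,"dz": 0.03,"ax": 0,"ay": 0,"az": 0,"hand": 65},{"dx": 0,"dy": 0,"dz": 0.02,"ax": 0,"ay": 0,"az": 0,"hand": 65},{"dx": 0,"dy": 0,"dz": 0.001,"ax": 0,"ay": 0,"az": 0,"hand": 65}]}}

```text
clock: 4.08
eef_pos: [0.4588, 0.0041, 0.0416]
tool_rot: [2.917, 1.161, 0.01]
contact_force: [0.1, 0.9, 0.4]
gripper_width: 0.0553
```

```bash
python3 go.py white .040
```

```text
white clock 4.08 p [0.4588 0.0041 0.0416] d_tool mm [-2.7 -3.5  1.5] F [0.1 0.9 0.4] w 0.0553
 turn deg [ 0.25 -0.29  0.03] d in goal axes mm [-2.7 -3.5  1.6]
[ 0.01  0.34 -0.41  0.82  0.    2.39]
```

Emit:
{"op": "arm_command", "data": {"increments": [{"dx": -0.003,"dy": -0.0035,"dz": 0.0015,"ax": 0.2,"ay": -0.3,"az": 0,"hand": 65},{"dx": 0,"dy": 0,"dz": 0,"ax": 0,"ay": 0,"az": 0,"hand": 25},{"dx": 0,"dy": 0,"dz": 0,"ax": 0,"ay": 0,"az": 0,"hand": 10},{"dx": 0,"dy": 0,"dz": 0,"ax": 0,"ay": 0,"az": 0,"hand": 10},{"dx": 0,"dy": 0,"dz": 0,"ax": 0,"ay": 0,"az": 0,"hand": 10},{"dx": 0,"dy": 0,"dz": 0,"ax": 0,"ay": 0,"az": 0,"hand": 10},{"dx": 0,"dy": 0,"dz": 0,"ax": 0,"ay": 0,"az": 0,"hand": 10}]}}

```text
clock: 4.95
eef_pos: [0.4568, 0.0047, 0.0435]
tool_rot: [2.916, 1.161, 0.009]
contact_force: [-0.2, 0.1, -0.3]
gripper_width: 0.0267
```

```bash
python3 go.py white .040
```

```text
white clock 4.95 p [0.4568 0.0047 0.0435] d_tool mm [-1.7 -1.8  3.5] F [-0.2  0.1 -0.3] w 0.0267
 turn deg [ 0.29 -0.23  0.04] d in goal axes mm [-1.7 -1.8  3.5]
[ 0.01  0.33 -0.41  0.82 -0.    2.39]
```

Emit:
{"op": "arm_command", "data": {"increments": [{"dx": 0,"dy": 0,"dz": -0.015,"ax": 0,"ay": 0,"az": 0,"hand": 10},{"dx": 0,"dy": 0,"dz": -0.03,"ax": 0,"ay": 0,"az": 0,"hand": 10},{"dx": 0,"dy": 0,"dz": -0.03,"ax": 0,"ay": 0,"az": 0,"hand": 10},{"dx": 0,"dy": 0,"dz": -0.03,"ax": 0,"ay": 0,"az": 0,"hand": 10},{"dx": 0,"dy": 0,"dz": -0.02,"ax": 0,"ay": 0,"az": 0,"hand": 10},{"dx": 0,"dy": 0,"dz": -0.002,"ax": 0,"ay": 0,"az": 0,"hand": 10}]}}

```text
clock: 5.7
eef_pos: [0.4547, 0.0047, 0.1729]
tool_rot: [2.917, 1.162, 0.003]
contact_force: [-0.1, -0.2, -0.4]
gripper_width: 0.0265
```

```bash
python3 go.py c1 .17
```

```text
c1 clock 5.7 p [0.4547 0.0047 0.1729] d_tool mm [-83.9 185.6   3.2] F [-0.1 -0.2 -0.4] w 0.0265
 turn deg [ 0.14 -0.07  0.04] d in goal axes mm [-83.8 185.6   2.9]
[ 0.01  0.19 -0.22  1.16 -0.    2.39]
```

Emit:
{"op": "arm_command", "data": {"increments": [{"dx": -0.007,"dy": 0.015,"dz": 0,"ax": 0,"ay": 0,"az": 0,"hand": 10},{"dx": -0.014,"dy": 0.031,"dz": 0,"ax": 0,"ay": 0,"az": 0,"hand": 10},{"dx": -0.014,"dy": 0.031,"dz": 0,"ax": 0,"ay": 0,"az": 0,"hand": 10},{"dx": -0.014,"dy": 0.031,"dz": 0,"ax": 0,"ay": 0,"az": 0,"hand": 10},{"dx": -0.014,"dy": 0.031,"dz": 0,"ax": 0,"ay": 0,"az": 0,"hand": 10},{"dx": -0.014,"dy": 0.031,"dz": 0,"ax": 0,"ay": 0,"az": 0,"hand": 10},{"dx": -0.007,"dy": 0.015,"dz": 0,"ax": 0,"ay": 0,"az": 0,"hand": 10},{"dx": 0,"dy": 0,"dz": 0.001,"ax": 0,"ay": 0,"az": 0,"hand": 10}]}}

```text
clock: 6.7
eef_pos: [0.5183, -0.1984, 0.1609]
tool_rot: [-2.914, -1.158, 0.018]
contact_force: [-0.1, 0.7, -0.4]
gripper_width: 0.0262
```

```bash
python3 go.py c1 .0475; python3 -c "
from h import *
snap('wrist','w2')"
```

```text
c1 clock 6.7 p [ 0.5183 -0.1984  0.1609] d_tool mm [ 10.5  -4.5 113.4] F [-0.1  0.7 -0.4] w 0.0262
 turn deg [-0.58  0.48 -0.04] d in goal axes mm [  9.5  -5.6 113.4]
[-0.36  0.4   0.04  1.22 -0.    2.02]
```

View pics/w2.png

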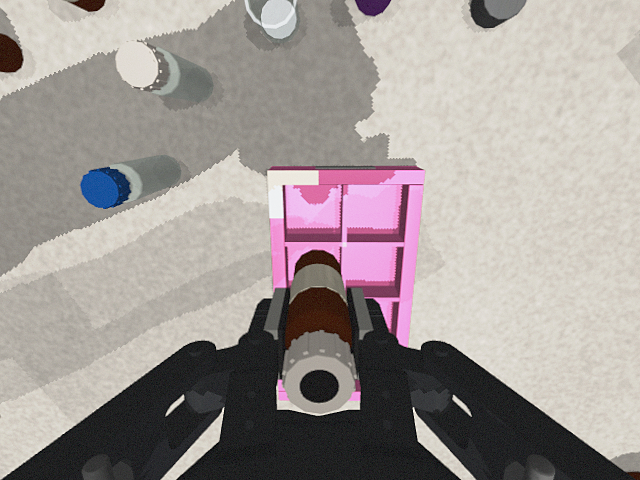

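The vial is held upright. The rack's white corner is at px (268,170). I'll cross-check the rack pose from this view.

```bash
python3 - <<'E'
from h import *
print(ray('w2',[(268,171),(424,170)],.028).round(4))
c,s=np.cos(np.radians(-136.61)),np.sin(np.radians(-136.61))
for y in(-.064,.064): print(.481-.118*c-y*s,-.263-.118*s+y*c)
E
```

```text
[[ 0.523  -0.1359  0.028 ]
 [ 0.6101 -0.2268  0.028 ]]
0.5227844762522662 -0.1354301856067675
0.6107154444618565 -0.22844709175680028
```

Emit:
{"op": "arm_command", "data": {"increments": [{"dx": 0.01,"dy": -0.005,"dz": 0,"ax": -0.5,"ay": 0.5,"az": 0,"hand": 10},{"dx": 0,"dy": 0,"dz": 0,"ax": 0,"ay": 0,"az": 0,"hand": 10}]}}

```text
clock: 7.0
eef_pos: [0.5211, -0.1843, 0.1603]
tool_rot: [-2.915, -1.163, 0.001]
contact_force: [-0.3, 0.2, 0.5]
gripper_width: 0.0261
```

```bash
python3 go.py c1 .0475
```

```text
c1 clock 7.0 p [ 0.5211 -0.1843  0.1603] d_tool mm [ -2.2   3.  112.8] F [-0.3  0.2  0.5] w 0.0261
 turn deg [-0.2  -0.03  0.13] d in goal axes mm [ -2.1   2.7 112.8]
[-0.34  0.39  0.02  1.21  0.    2.04]
```

Rack pose agrees within about 1 mm. Descend.

Emit:
{"op": "arm_command", "data": {"increments": [{"dx": -0.002,"dy": 0.003,"dz": 0.02,"ax": -0.2,"ay": 0,"az": 0,"hand": 10},{"dx": 0,"dy": 0,"dz": 0.025,"ax": 0,"ay": 0,"az": 0,"hand": 10},{"dx": 0,"dy": 0,"dz": 0.02,"ax": 0,"ay": 0,"az": 0,"hand": 10},{"dx": 0,"dy": 0,"dz": 0.01,"ax": 0,"ay": 0,"az": 0,"hand": 10},{"dx": 0,"dy": 0,"dz": 0,"ax": 0,"ay": 0,"az": 0,"hand": 10}]}}

```text
clock: 7.62
eef_pos: [0.5231, -0.1831, 0.0863]
tool_rot: [2.91, 1.176, 0.007]
contact_force: [-0.7, -0.3, -0.8]
gripper_width: 0.0268
```

```bash
python3 go.py c1 .0475
```

```text
c1 clock 7.62 p [ 0.5231 -0.1831  0.0863] d_tool mm [-4.6  1.9 38.8] F [-0.7 -0.3 -0.8] w 0.0268
 turn deg [ 0.25 -0.17  0.61] d in goal axes mm [-4.4  2.2 38.8]
[-0.34  0.45 -0.1   1.02  0.    2.04]
```

Emit:
{"op": "arm_command", "data": {"increments": [{"dx": -0.004,"dy": 0.002,"dz": 0.01,"ax": 0.2,"ay": -0.2,"az": 0.5,"hand": 10},{"dx": -0.001,"dy": 0,"dz": 0.01,"ax": 0,"ay": 0,"az": 0,"hand": 10},{"dx": 0,"dy": 0,"dz": 0.01,"ax": 0,"ay": 0,"az": 0,"hand": 10},{"dx": 0,"dy": 0,"dz": 0.004,"ax": 0,"ay": 0,"az": 0,"hand": 10},{"dx": 0,"dy": 0,"dz": 0,"ax": 0,"ay": 0,"az": 0,"hand": 10}]}}

```text
clock: 8.25
eef_pos: [0.522, -0.1888, 0.0517]
tool_rot: [2.915, 1.162, 0.003]
contact_force: [-0.2, -0.5, -0.4]
gripper_width: 0.0269
```

```bash
python3 go.py c1 .0475
```

```text
c1 clock 8.25 p [ 0.522  -0.1888  0.0517] d_tool mm [ 0.2 -1.3  4.2] F [-0.2 -0.5 -0.4] w 0.0269
 turn deg [ 0.2  -0.03  0.08] d in goal axes mm [ 0.2 -1.3  4.2]
[-0.35  0.49 -0.13  0.95 -0.    2.04]
```

Emit:
{"op": "arm_command", "data": {"increments": [{"dx": 0,"dy": -0.001,"dz": 0.002,"ax": 0,"ay": 0,"az": 0,"hand": 10},{"dx": 0,"dy": 0,"dz": 0.0015,"ax": 0,"ay": 0,"az": 0,"hand": 10},{"dx": 0,"dy": 0,"dz": 0,"ax": 0,"ay": 0,"az": 0,"hand": 10}]}}

```text
clock: 8.62
eef_pos: [0.5218, -0.1882, 0.0485]
tool_rot: [2.915, 1.162, 0.004]
contact_force: [-0.8, -0.9, -0.4]
gripper_width: 0.0265
```

Emit:
{"op": "arm_command", "data": {"increments": [{"dx": 0,"dy": 0,"dz": 0.001,"ax": 0,"ay": 0,"az": 0,"hand": 10}]}}

```text
clock: 8.75
eef_pos: [0.522, -0.1882, 0.0478]
tool_rot: [2.914, 1.162, 0.005]
contact_force: [-0.9, 0.4, 0.2]
gripper_width: 0.0263
```

Emit:
{"op": "arm_command", "data": {"increments": [{"dx": 0,"dy": 0,"dz": 0.001,"ax": 0,"ay": 0,"az": 0,"hand": 10}]}}

```text
clock: 8.88
eef_pos: [0.5221, -0.1883, 0.0468]
tool_rot: [2.914, 1.162, 0.005]
contact_force: [-1.2, 0.1, 0.0]
gripper_width: 0.0262
```

Emit:
{"op": "arm_command", "data": {"increments": [{"dx": 0,"dy": 0,"dz": 0.001,"ax": 0,"ay": 0,"az": 0,"hand": 10}]}}

```text
clock: 9.0
eef_pos: [0.5222, -0.1883, 0.0464]
tool_rot: [2.914, 1.162, 0.006]
contact_force: [-3.0, 1.4, 8.8]
gripper_width: 0.0266
```

Contact at 8.8 N. Release and rise.

Emit:
{"op": "arm_command", "data": {"increments": [{"dx": 0,"dy": 0,"dz": -0.0005,"ax": 0,"ay": 0,"az": 0,"hand": 40},{"dx": 0,"dy": 0,"dz": 0,"ax": 0,"ay": 0,"az": 0,"hand": 60},{"dx": 0,"dy": 0,"dz": 0,"ax": 0,"ay": 0,"az": 0,"hand": 60},{"dx": 0,"dy": 0,"dz": 0,"ax": 0,"ay": 0,"az": 0,"hand": 60},{"dx": 0,"dy": 0,"dz": -0.01,"ax": 0,"ay": 0,"az": 0,"hand": 60},{"dx": 0,"dy": 0,"dz": -0.03,"ax": 0,"ay": 0,"az": 0,"hand": 60},{"dx": 0,"dy": 0,"dz": -0.04,"ax": 0,"ay": 0,"az": 0,"hand": 60},{"dx": 0,"dy": 0,"dz": -0.04,"ax": 0,"ay": 0,"az": 0,"hand": 60},{"dx": 0,"dy": 0,"dz": -0.03,"ax": 0,"ay": 0,"az": 0,"hand": 60},{"dx": 0,"dy": 0,"dz": 0,"ax": 0,"ay": 0,"az": 0,"hand": 60}]}}

```text
clock: 10.25
eef_pos: [0.5216, -0.1879, 0.2044]
tool_rot: [2.913, 1.161, 0.008]
contact_force: [0.0, 0.3, 0.1]
gripper_width: 0.0511
```

```bash
python3 -c "
from h import *
snap('wrist','w3')"; python3 go.py yellow .19
```

```text
yellow clock 10.3 p [ 0.5207 -0.1876  0.2027] d_tool mm [ 248.6 -121.8   12.5] F [-0.1 -0.3 -0.5] w 0.0514
 turn deg [ 0.27 -0.07  0.08] d in goal axes mm [ 248.4 -122.1   12.7]
[-0.35  0.36  0.09  1.3  -0.    2.04]
```

View pics/w3.png

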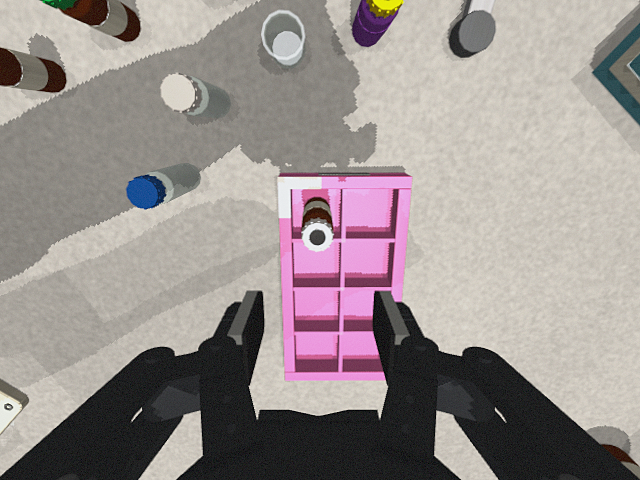

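White stands upright in cell 1 (317,237). Next is yellow.

Emit:
{"op": "arm_command", "data": {"increments": [{"dx": 0.031,"dy": -0.015,"dz": 0,"ax": 0,"ay": 0,"az": 0,"hand": 65},{"dx": 0.031,"dy": -0.015,"dz": 0,"ax": 0,"ay": 0,"az": 0,"hand": 65},{"dx": 0.031,"dy": -0.015,"dz": 0,"ax": 0,"ay": 0,"az": 0,"hand": 65},{"dx": 0.031,"dy": -0.015,"dz": 0,"ax": 0,"ay": 0,"az": 0,"hand": 65},{"dx": 0.031,"dy": -0.015,"dz": 0,"ax": 0,"ay": 0,"az": 0,"hand": 65},{"dx": 0.031,"dy": -0.015,"dz": 0,"ax": 0,"ay": 0,"az": 0,"hand": 65},{"dx": 0.031,"dy": -0.015,"dz": 0,"ax": 0,"ay": 0,"az": 0,"hand": 65},{"dx": 0.031,"dy": -0.015,"dz": 0,"ax": 0,"ay": 0,"az": 0,"hand": 65},{"dx": 0,"dy": 0,"dz": 0,"ax": 0,"ay": 0,"az": 0,"hand": 65}]}}

```text
clock: 11.42
eef_pos: [0.613, 0.0774, 0.1859]
tool_rot: [-2.914, -1.157, 0.034]
contact_force: [-0.8, -1.1, 0.1]
gripper_width: 0.0553
```

```bash
python3 go.py yellow .14; python3 - <<'E'
from h import *
snap('wrist','w4'); print(proj('w4',[*json.load(open('geo.json'))['V']['yellow'],.095]))
im=cv2.imread('pics/w4.png'); h=cv2.cvtColor(im,cv2.COLOR_BGR2HSV)
m=cv2.inRange(h,(22,120,90),(35,255,255))
n,l,st,c=cv2.connectedComponentsWithStats(m)
for s,q in zip(st[1:],c[1:]):
    if s[4]>150: print(s,q.round(1),ray('w4',q,.09)[0].round(4))
E
```

```text
yellow clock 11.43 p [0.613  0.0774 0.1859] d_tool mm [ 0.2  7.7 45.8] F [-0.8 -1.1  0.1] w 0.0553
 turn deg [-0.77  1.02 -0.08] d in goal axes mm [-0.7  7.1 45.9]
[0.13 0.52 0.29 1.37 0.   2.51]
[[329.66756054 242.28075865]]
[593   0  29  23 454] [608.1   8.6] [0.8345 0.0537 0.09  ]
[359 125  39  39 817] [377.8 143.2] [0.6901 0.0965 0.09  ]
[313 219  34  36 727] [329.4 235.8] [0.6197 0.0742 0.09  ]
[379 279  33  26 463] [397.4 289.8] [0.6242 0.0041 0.09  ]
[513 318  39  34 799] [531.3 333.8] [ 0.6724 -0.1039  0.09  ]
```

```bash
python3 - <<'E'
import json
g=json.load(open('geo.json')); g['V']['yellow']=[.6187,.0732]; json.dump(g,open('geo.json','w'))
E
```

Emit:
{"op": "arm_command", "data": {"increments": [{"dx": 0.001,"dy": 0.007,"dz": 0.02,"ax": -0.7,"ay": 1.0,"az": 0,"hand": 65},{"dx": 0,"dy": 0,"dz": 0.02,"ax": 0,"ay": 0,"az": 0,"hand": 65},{"dx": 0,"dy": 0,"dz": 0,"ax": 0,"ay": 0,"az": 0,"hand": 65}]}}

```text
clock: 11.85
eef_pos: [0.6151, 0.0683, 0.1424]
tool_rot: [-2.922, -1.153, 0.011]
contact_force: [0.4, -0.5, 0.6]
gripper_width: 0.0557
```

```bash
python3 go.py yellow .04
```

```text
yellow clock 11.85 p [0.6151 0.0683 0.1424] d_tool mm [  6.6  -0.8 102.4] F [ 0.4 -0.5  0.6] w 0.0557
 turn deg [-0.17  0.34 -0.32] d in goal axes mm [  6.   -1.1 102.4]
[ 0.11  0.53  0.2   1.25 -0.    2.5 ]
```

Emit:
{"op": "arm_command", "data": {"increments": [{"dx": 0.006,"dy": -0.001,"dz": 0.01,"ax": 0,"ay": 0.3,"az": -0.3,"hand": 65},{"dx": 0,"dy": 0,"dz": 0.025,"ax": 0,"ay": 0,"az": 0,"hand": 65},{"dx": 0,"dy": 0,"dz": 0.025,"ax": 0,"ay": 0,"az": 0,"hand": 65},{"dx": 0,"dy": 0,"dz": 0.015,"ax": 0,"ay": 0,"az": 0,"hand": 65},{"dx": 0,"dy": 0,"dz": 0,"ax": 0,"ay": 0,"az": 0,"hand": 65}]}}

```text
clock: 12.48
eef_pos: [0.6209, 0.0722, 0.0672]
tool_rot: [-2.919, -1.157, -0.005]
contact_force: [0.5, -0.3, -0.1]
gripper_width: 0.0555
```

```bash
python3 go.py yellow .04
```

```text
yellow clock 12.47 p [0.6209 0.0722 0.0672] d_tool mm [-1.  -2.3 27.2] F [ 0.5 -0.3 -0.1] w 0.0555
 turn deg [-0.01 -0.22 -0.13] d in goal axes mm [-0.9 -2.3 27.2]
[0.11 0.59 0.1  1.08 0.   2.5 ]
```

Emit:
{"op": "arm_command", "data": {"increments": [{"dx": -0.001,"dy": -0.002,"dz": 0.013,"ax": 0,"ay": -0.2,"az": 0,"hand": 65},{"dx": -0.001,"dy": -0.001,"dz": 0.012,"ax": 0,"ay": 0,"az": 0,"hand": 65},{"dx": 0,"dy": 0,"dz": 0.002,"ax": 0,"ay": 0,"az": 0,"hand": 65},{"dx": 0,"dy": 0,"dz": 0,"ax": 0,"ay": 0,"az": 0,"hand": 45},{"dx": 0,"dy": 0,"dz": 0,"ax": 0,"ay": 0,"az": 0,"hand": 10},{"dx": 0,"dy": 0,"dz": 0,"ax": 0,"ay": 0,"az": 0,"hand": 10},{"dx": 0,"dy": 0,"dz": 0,"ax": 0,"ay": 0,"az": 0,"hand": 10},{"dx": 0,"dy": 0,"dz": 0,"ax": 0,"ay": 0,"az": 0,"hand": 10},{"dx": 0,"dy": 0,"dz": 0,"ax": 0,"ay": 0,"az": 0,"hand": 10}]}}

```text
clock: 13.6
eef_pos: [0.6196, 0.0734, 0.0417]
tool_rot: [2.919, 1.158, 0.009]
contact_force: [-0.5, -0.2, -0.8]
gripper_width: 0.0266
```

```bash
python3 go.py yellow .04
```

```text
yellow clock 13.6 p [0.6196 0.0734 0.0417] d_tool mm [-0.8 -0.5  1.7] F [-0.5 -0.2 -0.8] w 0.0266
 turn deg [ 0.19 -0.27 -0.12] d in goal axes mm [-0.8 -0.5  1.7]
[0.12 0.61 0.06 1.02 0.   2.5 ]
```

Emit:
{"op": "arm_command", "data": {"increments": [{"dx": 0,"dy": 0,"dz": -0.015,"ax": 0,"ay": 0,"az": 0,"hand": 10},{"dx": 0,"dy": 0,"dz": -0.03,"ax": 0,"ay": 0,"az": 0,"hand": 10},{"dx": 0,"dy": 0,"dz": -0.03,"ax": 0,"ay": 0,"az": 0,"hand": 10},{"dx": 0,"dy": 0,"dz": -0.03,"ax": 0,"ay": 0,"az": 0,"hand": 10},{"dx": 0,"dy": 0,"dz": -0.03,"ax": 0,"ay": 0,"az": 0,"hand": 10},{"dx": 0,"dy": 0,"dz": -0.005,"ax": 0,"ay": 0,"az": 0,"hand": 10}]}}

```text
clock: 14.35
eef_pos: [0.619, 0.0733, 0.1906]
tool_rot: [2.918, 1.157, 0.013]
contact_force: [0.4, 0.8, 0.2]
gripper_width: 0.0264
```

```bash
python3 go.py c2 .175
```

```text
c2 clock 14.35 p [0.619  0.0733 0.1906] d_tool mm [-304.2  123.2   14.1] F [0.4 0.8 0.2] w 0.0264
 turn deg [ 0.28 -0.39 -0.12] d in goal axes mm [-304.3  122.6   15.6]
[0.12 0.5  0.28 1.34 0.   2.5 ]
```

Emit:
{"op": "arm_command", "data": {"increments": [{"dx": -0.015,"dy": 0.006,"dz": -0.001,"ax": 0,"ay": 0,"az": 0,"hand": 10},{"dx": -0.03,"dy": 0.012,"dz": -0.001,"ax": 0,"ay": 0,"az": 0,"hand": 10},{"dx": -0.03,"dy": 0.012,"dz": -0.001,"ax": 0,"ay": 0,"az": 0,"hand": 10},{"dx": -0.03,"dy": 0.012,"dz": -0.001,"ax": 0,"ay": 0,"az": 0,"hand": 10},{"dx": -0.03,"dy": 0.012,"dz": -0.001,"ax": 0,"ay": 0,"az": 0,"hand": 10},{"dx": -0.03,"dy": 0.012,"dz": -0.001,"ax": 0,"ay": 0,"az": 0,"hand": 10},{"dx": -0.03,"dy": 0.012,"dz": -0.001,"ax": 0,"ay": 0,"az": 0,"hand": 10},{"dx": -0.03,"dy": 0.012,"dz": -0.001,"ax": 0,"ay": 0,"az": 0,"hand": 10},{"dx": -0.03,"dy": 0.012,"dz": -0.001,"ax": 0,"ay": 0,"az": 0,"hand": 10},{"dx": -0.03,"dy": 0.012,"dz": 0,"ax": 0,"ay": 0,"az": 0,"hand": 10},{"dx": -0.015,"dy": 0.006,"dz": 0,"ax": 0,"ay": 0,"az": 0,"hand": 10},{"dx": 0,"dy": 0,"dz": 0,"ax": 0,"ay": 0,"az": 0,"hand": 10}]}}

```text
clock: 15.85
eef_pos: [0.4608, -0.2336, 0.1834]
tool_rot: [-2.911, -1.145, 0.03]
contact_force: [1.3, 0.7, -0.5]
gripper_width: 0.027
```

```bash
python3 go.py c2 .0455
```

```text
c2 clock 15.85 p [ 0.4608 -0.2336  0.1834] d_tool mm [ 23.4  10.8 137.4] F [ 1.3  0.7 -0.5] w 0.027
 turn deg [-1.09  0.75 -0.44] d in goal axes mm [ 21.5   8.3 137.9]
[-0.47  0.32 -0.02  1.26 -0.01  1.93]
```

Emit:
{"op": "arm_command", "data": {"increments": [{"dx": 0.022,"dy": 0.008,"dz": 0,"ax": -1.0,"ay": 0.8,"az": -0.4,"hand": 10},{"dx": 0,"dy": 0,"dz": 0.02,"ax": 0,"ay": 0,"az": 0,"hand": 10},{"dx": 0,"dy": 0,"dz": 0.02,"ax": 0,"ay": 0,"az": 0,"hand": 10},{"dx": 0,"dy": 0,"dz": 0,"ax": 0,"ay": 0,"az": 0,"hand": 10}]}}

```text
clock: 16.35
eef_pos: [0.488, -0.2189, 0.1416]
tool_rot: [-2.914, -1.17, -0.009]
contact_force: [-0.0, 0.4, -1.0]
gripper_width: 0.0265
```

```bash
python3 go.py c2 .0455
```

```text
c2 clock 16.35 p [ 0.488  -0.2189  0.1416] d_tool mm [-9.   0.1 96.1] F [-0.   0.4 -1. ] w 0.0265
 turn deg [ 0.05 -0.35  0.37] d in goal axes mm [-8.4  0.2 96.1]
[-0.42  0.36 -0.07  1.14  0.01  1.95]
```

Emit:
{"op": "arm_command", "data": {"increments": [{"dx": -0.007,"dy": 0,"dz": 0.01,"ax": 0,"ay": -0.3,"az": 0.3,"hand": 10},{"dx": 0,"dy": 0,"dz": 0.02,"ax": 0,"ay": 0,"az": 0,"hand": 10},{"dx": 0,"dy": 0,"dz": 0.02,"ax": 0,"ay": 0,"az": 0,"hand": 10},{"dx": 0,"dy": 0,"dz": 0,"ax": 0,"ay": 0,"az": 0,"hand": 10},{"dx": 0,"dy": 0,"dz": 0,"ax": 0,"ay": 0,"az": 0,"hand": 10}]}}

```text
clock: 16.98
eef_pos: [0.4866, -0.2231, 0.0928]
tool_rot: [2.911, 1.166, 0.009]
contact_force: [0.3, 0.7, -0.7]
gripper_width: 0.0265
```

```bash
python3 go.py c2 .0455
```

```text
c2 clock 16.98 p [ 0.4866 -0.2231  0.0928] d_tool mm [-4.6 -2.2 47.3] F [ 0.3  0.7 -0.7] w 0.0265
 turn deg [ 0.4  -0.18  0.26] d in goal axes mm [-4.5 -1.9 47.3]
[-0.43  0.4  -0.14  1.02  0.    1.95]
```

Emit:
{"op": "arm_command", "data": {"increments": [{"dx": -0.004,"dy": -0.002,"dz": 0.01,"ax": 0.4,"ay": -0.2,"az": 0.2,"hand": 10},{"dx": -0.001,"dy": -0.001,"dz": 0.013,"ax": 0,"ay": 0,"az": 0,"hand": 10},{"dx": 0,"dy": -0.001,"dz": 0.012,"ax": 0,"ay": 0,"az": 0,"hand": 10},{"dx": 0,"dy": 0,"dz": 0.006,"ax": 0,"ay": 0,"az": 0,"hand": 10},{"dx": 0,"dy": 0,"dz": 0,"ax": 0,"ay": 0,"az": 0,"hand": 10}]}}

```text
clock: 17.6
eef_pos: [0.4805, -0.2242, 0.0502]
tool_rot: [2.918, 1.161, 0.001]
contact_force: [-0.8, 0.7, -0.5]
gripper_width: 0.0265
```

```bash
python3 go.py c2 .0455
```

```text
c2 clock 17.6 p [ 0.4805 -0.2242  0.0502] d_tool mm [0.7 1.5 4.7] F [-0.8  0.7 -0.5] w 0.0265
 turn deg [ 0.08 -0.    0.03] d in goal axes mm [0.7 1.5 4.7]
[-0.44  0.45 -0.2   0.92 -0.    1.95]
```

Emit:
{"op": "arm_command", "data": {"increments": [{"dx": 0,"dy": 0.001,"dz": 0.0025,"ax": 0,"ay": 0,"az": 0,"hand": 10},{"dx": 0,"dy": 0,"dz": 0.001,"ax": 0,"ay": 0,"az": 0,"hand": 10},{"dx": 0,"dy": 0,"dz": 0.001,"ax": 0,"ay": 0,"az": 0,"hand": 10}]}}

```text
clock: 17.98
eef_pos: [0.482, -0.2253, 0.046]
tool_rot: [2.917, 1.161, 0.003]
contact_force: [-0.0, -0.0, -0.5]
gripper_width: 0.0268
```

Emit:
{"op": "arm_command", "data": {"increments": [{"dx": 0,"dy": 0,"dz": 0.001,"ax": 0,"ay": 0,"az": 0,"hand": 10}]}}

```text
clock: 18.1
eef_pos: [0.4822, -0.2254, 0.0452]
tool_rot: [2.916, 1.161, 0.003]
contact_force: [0.5, -0.1, -1.2]
gripper_width: 0.0264
```

Emit:
{"op": "arm_command", "data": {"increments": [{"dx": 0,"dy": 0,"dz": 0.001,"ax": 0,"ay": 0,"az": 0,"hand": 10}]}}

```text
clock: 18.23
eef_pos: [0.4823, -0.2254, 0.0449]
tool_rot: [2.916, 1.161, 0.004]
contact_force: [-2.7, 1.4, 8.8]
gripper_width: 0.0265
```

Emit:
{"op": "arm_command", "data": {"increments": [{"dx": 0,"dy": 0,"dz": 0.0007,"ax": 0,"ay": 0,"az": 0,"hand": 10}]}}

```text
clock: 18.35
eef_pos: [0.4822, -0.2253, 0.0449]
tool_rot: [2.916, 1.161, 0.004]
contact_force: [-2.2, -0.2, 4.0]
gripper_width: 0.0266
```

Contact. Release, rise, then on to blue.

Emit:
{"op": "arm_command", "data": {"increments": [{"dx": 0,"dy": 0,"dz": 0,"ax": 0,"ay": 0,"az": 0,"hand": 40},{"dx": 0,"dy": 0,"dz": 0,"ax": 0,"ay": 0,"az": 0,"hand": 60},{"dx": 0,"dy": 0,"dz": 0,"ax": 0,"ay": 0,"az": 0,"hand": 60},{"dx": 0,"dy": 0,"dz": 0,"ax": 0,"ay": 0,"az": 0,"hand": 60},{"dx": 0,"dy": 0,"dz": -0.01,"ax": 0,"ay": 0,"az": 0,"hand": 60},{"dx": 0,"dy": 0,"dz": -0.03,"ax": 0,"ay": 0,"az": 0,"hand": 60},{"dx": 0,"dy": 0,"dz": -0.04,"ax": 0,"ay": 0,"az": 0,"hand": 60},{"dx": 0,"dy": 0,"dz": -0.04,"ax": 0,"ay": 0,"az": 0,"hand": 60},{"dx": 0,"dy": 0,"dz": -0.03,"ax": 0,"ay": 0,"az": 0,"hand": 60},{"dx": 0,"dy": 0,"dz": 0,"ax": 0,"ay": 0,"az": 0,"hand": 60}]}}

```text
clock: 19.6
eef_pos: [0.482, -0.2252, 0.2021]
tool_rot: [2.914, 1.16, 0.006]
contact_force: [0.6, 0.1, 0.1]
gripper_width: 0.0513
```

```bash
python3 go.py blue .19
```

```text
blue clock 19.6 p [ 0.482  -0.2252  0.2021] d_tool mm [ 178.3 -244.1   11. ] F [0.6 0.1 0.1] w 0.0513
 turn deg [ 0.34 -0.11  0.04] d in goal axes mm [ 178.2 -244.2   12.1]
[-0.44  0.31  0.03  1.28 -0.    1.95]
```

Emit:
{"op": "arm_command", "data": {"increments": [{"dx": 0.009,"dy": -0.012,"dz": 0,"ax": 0,"ay": 0,"az": 0,"hand": 65},{"dx": 0.018,"dy": -0.0245,"dz": 0,"ax": 0,"ay": 0,"az": 0,"hand": 65},{"dx": 0.018,"dy": -0.0245,"dz": 0,"ax": 0,"ay": 0,"az": 0,"hand": 65},{"dx": 0.018,"dy": -0.0245,"dz": 0,"ax": 0,"ay": 0,"az": 0,"hand": 65},{"dx": 0.018,"dy": -0.0245,"dz": 0,"ax": 0,"ay": 0,"az": 0,"hand": 65},{"dx": 0.018,"dy": -0.0245,"dz": 0,"ax": 0,"ay": 0,"az": 0,"hand": 65},{"dx": 0.018,"dy": -0.0245,"dz": 0,"ax": 0,"ay": 0,"az": 0,"hand": 65},{"dx": 0.018,"dy": -0.0245,"dz": 0,"ax": 0,"ay": 0,"az": 0,"hand": 65},{"dx": 0.018,"dy": -0.0245,"dz": 0,"ax": 0,"ay": 0,"az": 0,"hand": 65},{"dx": 0.016,"dy": -0.023,"dz": 0,"ax": 0,"ay": 0,"az": 0,"hand": 65},{"dx": 0.008,"dy": -0.01,"dz": 0,"ax": 0,"ay": 0,"az": 0,"hand": 65},{"dx": 0,"dy": 0,"dz": 0,"ax": 0,"ay": 0,"az": 0,"hand": 65},{"dx": 0,"dy": 0,"dz": 0,"ax": 0,"ay": 0,"az": 0,"hand": 65}]}}

```text
clock: 21.22
eef_pos: [0.4276, 0.0885, 0.1862]
tool_rot: [-2.905, -1.164, 0.039]
contact_force: [0.1, -0.4, 0.8]
gripper_width: 0.0557
```

```bash
python3 go.py blue .04; python3 - <<'E'
from h import *
snap('wrist','w5'); V=json.load(open('geo.json'))['V'];print(proj('w5',[[*V[n],.095] for n in('blue','green')]))
E
```

```text
blue clock 21.23 p [0.4276 0.0885 0.1862] d_tool mm [  4.9  24.  145.7] F [ 0.1 -0.4  0.8] w 0.0557
 turn deg [-1.14  1.09  0.29] d in goal axes mm [  2.3  21.1 146.2]
[ 0.2   0.16 -0.21  1.22  0.01  2.58]
[[349.66125359 238.51696851]
 [461.09834185 182.46306748]]
```

View pics/w5.png

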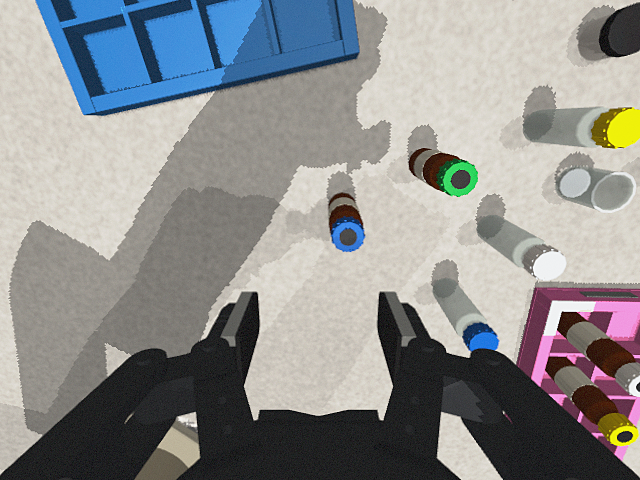

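Blue disc at (347,236) and green at (460,180) match the predictions within 3 px. White and yellow stand in the rack.

Emit:
{"op": "arm_command", "data": {"increments": [{"dx": 0.003,"dy": 0.02,"dz": 0,"ax": -1.1,"ay": 1.1,"az": 0.3,"hand": 65},{"dx": 0,"dy": 0,"dz": 0.015,"ax": 0,"ay": 0,"az": 0,"hand": 65},{"dx": 0,"dy": 0,"dz": 0.015,"ax": 0,"ay": 0,"az": 0,"hand": 65},{"dx": 0,"dy": 0,"dz": 0,"ax": 0,"ay": 0,"az": 0,"hand": 65}]}}

```text
clock: 21.78
eef_pos: [0.4483, 0.0705, 0.1557]
tool_rot: [2.92, 1.148, 0.011]
contact_force: [0.3, -0.2, -0.3]
gripper_width: 0.0555
```

```bash
python3 go.py blue .04
```

```text
blue clock 21.77 p [0.4483 0.0705 0.1557] d_tool mm [ -1.1  -6.8 115.7] F [ 0.3 -0.2 -0.3] w 0.0555
 turn deg [ 0.33 -0.29 -0.45] d in goal axes mm [ -0.5  -6.1 115.7]
[ 0.16  0.19 -0.26  1.11 -0.    2.55]
```

Emit:
{"op": "arm_command", "data": {"increments": [{"dx": -0.001,"dy": -0.005,"dz": 0,"ax": 0.3,"ay": -0.3,"az": -0.4,"hand": 65},{"dx": 0,"dy": 0,"dz": 0.02,"ax": 0,"ay": 0,"az": 0,"hand": 65},{"dx": 0,"dy": -0.001,"dz": 0.025,"ax": 0,"ay": 0,"az": 0,"hand": 65},{"dx": 0,"dy": -0.001,"dz": 0.025,"ax": 0,"ay": 0,"az": 0,"hand": 65},{"dx": 0,"dy": 0,"dz": 0.015,"ax": 0,"ay": 0,"az": 0,"hand": 65},{"dx": 0,"dy": 0,"dz": 0,"ax": 0,"ay": 0,"az": 0,"hand": 65}]}}

```text
clock: 22.52
eef_pos: [0.4477, 0.0741, 0.0732]
tool_rot: [2.918, 1.156, 0.015]
contact_force: [-0.0, 1.2, -0.0]
gripper_width: 0.0555
```

```bash
python3 go.py blue .04
```

```text
blue clock 22.52 p [0.4477 0.0741 0.0732] d_tool mm [-2.7 -3.3 33.2] F [-0.   1.2 -0. ] w 0.0555
 turn deg [ 0.36 -0.43 -0.15] d in goal axes mm [-2.5 -3.1 33.2]
[ 0.16  0.28 -0.39  0.89 -0.    2.55]
```

Emit:
{"op": "arm_command", "data": {"increments": [{"dx": -0.002,"dy": -0.003,"dz": 0.015,"ax": 0.3,"ay": -0.4,"az": 0,"hand": 65},{"dx": -0.001,"dy": -0.001,"dz": 0.013,"ax": 0,"ay": 0,"az": 0,"hand": 65},{"dx": 0,"dy": 0,"dz": 0.004,"ax": 0,"ay": 0,"az": 0,"hand": 65},{"dx": 0,"dy": 0,"dz": 0,"ax": 0,"ay": 0,"az": 0,"hand": 45},{"dx": 0,"dy": 0,"dz": 0,"ax": 0,"ay": 0,"az": 0,"hand": 10},{"dx": 0,"dy": 0,"dz": 0,"ax": 0,"ay": 0,"az": 0,"hand": 10},{"dx": 0,"dy": 0,"dz": 0,"ax": 0,"ay": 0,"az": 0,"hand": 10},{"dx": 0,"dy": 0,"dz": 0,"ax": 0,"ay": 0,"az": 0,"hand": 10},{"dx": 0,"dy": 0,"dz": 0,"ax": 0,"ay": 0,"az": 0,"hand": 10}]}}

```text
clock: 23.65
eef_pos: [0.445, 0.0754, 0.0418]
tool_rot: [2.919, 1.157, 0.008]
contact_force: [0.2, 0.5, -1.0]
gripper_width: 0.0267
```

Emit:
{"op": "arm_command", "data": {"increments": [{"dx": 0,"dy": 0,"dz": -0.015,"ax": 0,"ay": 0,"az": 0,"hand": 10},{"dx": 0,"dy": 0,"dz": -0.03,"ax": 0,"ay": 0,"az": 0,"hand": 10},{"dx": 0,"dy": 0,"dz": -0.03,"ax": 0,"ay": 0,"az": 0,"hand": 10},{"dx": 0,"dy": 0,"dz": -0.03,"ax": 0,"ay": 0,"az": 0,"hand": 10},{"dx": 0,"dy": 0,"dz": -0.03,"ax": 0,"ay": 0,"az": 0,"hand": 10},{"dx": 0,"dy": 0,"dz": -0.005,"ax": 0,"ay": 0,"az": 0,"hand": 10}]}}

```text
clock: 24.4
eef_pos: [0.4429, 0.075, 0.1846]
tool_rot: [2.92, 1.157, 0.003]
contact_force: [0.5, 0.0, 0.1]
gripper_width: 0.0267
```

```bash
python3 go.py c3 .175
```

```text
c3 clock 24.4 p [0.4429 0.075  0.1846] d_tool mm [-230.9  245.4    9.7] F [0.5 0.  0.1] w 0.0267
 turn deg [ 0.09 -0.08 -0.15] d in goal axes mm [-231.5  244.8    9.6]
[ 0.17  0.17 -0.21  1.19 -0.    2.56]
```

Emit:
{"op": "arm_command", "data": {"increments": [{"dx": -0.01,"dy": 0.01,"dz": -0.001,"ax": 0,"ay": 0,"az": 0,"hand": 10},{"dx": -0.02,"dy": 0.021,"dz": -0.001,"ax": 0,"ay": 0,"az": 0,"hand": 10},{"dx": -0.02,"dy": 0.021,"dz": -0.001,"ax": 0,"ay": 0,"az": 0,"hand": 10},{"dx": -0.02,"dy": 0.021,"dz": -0.001,"ax": 0,"ay": 0,"az": 0,"hand": 10},{"dx": -0.02,"dy": 0.021,"dz": -0.001,"ax": 0,"ay": 0,"az": 0,"hand": 10},{"dx": -0.02,"dy": 0.021,"dz": -0.001,"ax": 0,"ay": 0,"az": 0,"hand": 10},{"dx": -0.02,"dy": 0.021,"dz": -0.001,"ax": 0,"ay": 0,"az": 0,"hand": 10},{"dx": -0.02,"dy": 0.021,"dz": -0.001,"ax": 0,"ay": 0,"az": 0,"hand": 10},{"dx": -0.02,"dy": 0.021,"dz": -0.001,"ax": 0,"ay": 0,"az": 0,"hand": 10},{"dx": -0.02,"dy": 0.021,"dz": -0.001,"ax": 0,"ay": 0,"az": 0,"hand": 10},{"dx": -0.015,"dy": 0.016,"dz": -0.001,"ax": 0,"ay": 0,"az": 0,"hand": 10},{"dx": -0.008,"dy": 0.008,"dz": -0.001,"ax": 0,"ay": 0,"az": 0,"hand": 10},{"dx": 0,"dy": 0,"dz": 0,"ax": 0,"ay": 0,"az": 0,"hand": 10},{"dx": 0,"dy": 0,"dz": 0,"ax": 0,"ay": 0,"az": 0,"hand": 10}]}}

```text
clock: 26.15
eef_pos: [0.4245, -0.2485, 0.1766]
tool_rot: [-2.905, -1.144, 0.044]
contact_force: [0.3, 0.1, -0.3]
gripper_width: 0.0266
```

```bash
python3 go.py c3 .0455
```

```text
c3 clock 26.15 p [ 0.4245 -0.2485  0.1766] d_tool mm [  6.8  25.9 130.3] F [ 0.3  0.1 -0.3] w 0.0266
 turn deg [-1.6   1.1  -0.41] d in goal axes mm [  4.1  22.3 131.1]
[-0.52  0.28 -0.09  1.24 -0.01  1.87]
```

Emit:
{"op": "arm_command", "data": {"increments": [{"dx": 0.004,"dy": 0.021,"dz": 0,"ax": -1.5,"ay": 1.0,"az": -0.4,"hand": 10},{"dx": 0,"dy": 0,"dz": 0.015,"ax": 0,"ay": 0,"az": 0,"hand": 10},{"dx": 0,"dy": 0,"dz": 0.015,"ax": 0,"ay": 0,"az": 0,"hand": 10},{"dx": 0,"dy": 0,"dz": 0,"ax": 0,"ay": 0,"az": 0,"hand": 10}]}}

```text
clock: 26.65
eef_pos: [0.4466, -0.2615, 0.146]
tool_rot: [2.911, 1.167, 0.007]
contact_force: [0.2, -0.5, -0.9]
gripper_width: 0.0265
```

```bash
python3 go.py c3 .0455
```

```text
c3 clock 26.65 p [ 0.4466 -0.2615  0.146 ] d_tool mm [ -3.2  -3.  100.5] F [ 0.2 -0.5 -0.9] w 0.0265
 turn deg [ 0.35 -0.13  0.31] d in goal axes mm [ -3.   -2.3 100.5]
[-0.53  0.32 -0.11  1.13  0.    1.85]
```

Emit:
{"op": "arm_command", "data": {"increments": [{"dx": -0.003,"dy": -0.002,"dz": 0.01,"ax": 0.3,"ay": -0.1,"az": 0.3,"hand": 10},{"dx": 0,"dy": -0.001,"dz": 0.02,"ax": 0,"ay": 0,"az": 0,"hand": 10},{"dx": 0,"dy": -0.001,"dz": 0.02,"ax": 0,"ay": 0,"az": 0,"hand": 10},{"dx": 0,"dy": 0,"dz": 0,"ax": 0,"ay": 0,"az": 0,"hand": 10},{"dx": 0,"dy": 0,"dz": 0,"ax": 0,"ay": 0,"az": 0,"hand": 10}]}}

```text
clock: 27.28
eef_pos: [0.4444, -0.262, 0.0967]
tool_rot: [2.913, 1.161, 0.007]
contact_force: [-0.6, 0.2, -0.3]
gripper_width: 0.0264
```

```bash
python3 go.py c3 .0455
```

```text
c3 clock 27.27 p [ 0.4444 -0.262   0.0967] d_tool mm [-1.2 -1.4 51.1] F [-0.6  0.2 -0.3] w 0.0264
 turn deg [ 0.38 -0.14  0.07] d in goal axes mm [-1.1 -1.1 51.2]
[-0.53  0.37 -0.19  1.01  0.    1.85]
```

Emit:
{"op": "arm_command", "data": {"increments": [{"dx": -0.001,"dy": -0.001,"dz": 0.012,"ax": 0.4,"ay": -0.1,"az": 0,"hand": 10},{"dx": -0.001,"dy": -0.001,"dz": 0.014,"ax": 0,"ay": 0,"az": 0,"hand": 10},{"dx": 0,"dy": -0.001,"dz": 0.013,"ax": 0,"ay": 0,"az": 0,"hand": 10},{"dx": 0,"dy": 0,"dz": 0.006,"ax": 0,"ay": 0,"az": 0,"hand": 10},{"dx": 0,"dy": 0,"dz": 0,"ax": 0,"ay": 0,"az": 0,"hand": 10}]}}

```text
clock: 27.9
eef_pos: [0.4413, -0.2616, 0.0495]
tool_rot: [2.918, 1.163, 0.002]
contact_force: [-0.6, -0.2, -1.7]
gripper_width: 0.0263
```

```bash
python3 go.py c3 .0455
```

```text
c3 clock 27.9 p [ 0.4413 -0.2616  0.0495] d_tool mm [0.8 1.3 4. ] F [-0.6 -0.2 -1.7] w 0.0263
 turn deg [ 0.05 -0.06  0.06] d in goal axes mm [0.9 1.3 4. ]
[-0.54  0.42 -0.25  0.9   0.    1.85]
```

Emit:
{"op": "arm_command", "data": {"increments": [{"dx": 0,"dy": 0.001,"dz": 0.0025,"ax": 0,"ay": 0,"az": 0,"hand": 10},{"dx": 0,"dy": 0,"dz": 0.001,"ax": 0,"ay": 0,"az": 0,"hand": 10}]}}

```text
clock: 28.15
eef_pos: [0.4426, -0.2626, 0.0462]
tool_rot: [2.917, 1.162, 0.003]
contact_force: [-0.1, -0.4, -1.2]
gripper_width: 0.0264
```

Emit:
{"op": "arm_command", "data": {"increments": [{"dx": 0,"dy": 0,"dz": 0.001,"ax": 0,"ay": 0,"az": 0,"hand": 10}]}}

```text
clock: 28.28
eef_pos: [0.4429, -0.2628, 0.0455]
tool_rot: [2.917, 1.162, 0.004]
contact_force: [0.1, -0.1, -0.5]
gripper_width: 0.0266
```

Emit:
{"op": "arm_command", "data": {"increments": [{"dx": 0,"dy": 0,"dz": 0.001,"ax": 0,"ay": 0,"az": 0,"hand": 10}]}}

```text
clock: 28.4
eef_pos: [0.443, -0.2628, 0.0452]
tool_rot: [2.916, 1.162, 0.004]
contact_force: [-3.1, 1.4, 8.3]
gripper_width: 0.0264
```

Emit:
{"op": "arm_command", "data": {"increments": [{"dx": 0,"dy": 0,"dz": 0.0007,"ax": 0,"ay": 0,"az": 0,"hand": 10}]}}

```text
clock: 28.52
eef_pos: [0.443, -0.2628, 0.0452]
tool_rot: [2.916, 1.162, 0.005]
contact_force: [-1.4, 0.6, 4.1]
gripper_width: 0.0267
```

Emit:
{"op": "arm_command", "data": {"increments": [{"dx": 0,"dy": 0,"dz": 0,"ax": 0,"ay": 0,"az": 0,"hand": 40},{"dx": 0,"dy": 0,"dz": 0,"ax": 0,"ay": 0,"az": 0,"hand": 60},{"dx": 0,"dy": 0,"dz": 0,"ax": 0,"ay": 0,"az": 0,"hand": 60},{"dx": 0,"dy": 0,"dz": 0,"ax": 0,"ay": 0,"az": 0,"hand": 60},{"dx": 0,"dy": 0,"dz": -0.01,"ax": 0,"ay": 0,"az": 0,"hand": 60},{"dx": 0,"dy": 0,"dz": -0.03,"ax": 0,"ay": 0,"az": 0,"hand": 60},{"dx": 0,"dy": 0,"dz": -0.04,"ax": 0,"ay": 0,"az": 0,"hand": 60},{"dx": 0,"dy": 0,"dz": -0.04,"ax": 0,"ay": 0,"az": 0,"hand": 60},{"dx": 0,"dy": 0,"dz": -0.03,"ax": 0,"ay": 0,"az": 0,"hand": 60},{"dx": 0,"dy": 0,"dz": 0,"ax": 0,"ay": 0,"az": 0,"hand": 60}]}}

```text
clock: 29.78
eef_pos: [0.4427, -0.2628, 0.2025]
tool_rot: [2.914, 1.161, 0.007]
contact_force: [-0.2, -0.5, -0.3]
gripper_width: 0.0514
```

```bash
python3 go.py green .19
```

```text
green clock 29.77 p [ 0.4427 -0.2628  0.2025] d_tool mm [ 274.4 -169.7   12.2] F [-0.2 -0.5 -0.3] w 0.0514
 turn deg [ 0.33 -0.14  0.07] d in goal axes mm [ 274.3 -169.9   12.5]
[-0.54  0.28 -0.02  1.27  0.    1.85]
```

Emit:
{"op": "arm_command", "data": {"increments": [{"dx": 0.012,"dy": -0.008,"dz": 0,"ax": 0,"ay": 0,"az": 0,"hand": 65},{"dx": 0.023,"dy": -0.014,"dz": 0,"ax": 0,"ay": 0,"az": 0,"hand": 65},{"dx": 0.023,"dy": -0.014,"dz": 0,"ax": 0,"ay": 0,"az": 0,"hand": 65},{"dx": 0.023,"dy": -0.014,"dz": 0,"ax": 0,"ay": 0,"az": 0,"hand": 65},{"dx": 0.023,"dy": -0.014,"dz": 0,"ax": 0,"ay": 0,"az": 0,"hand": 65},{"dx": 0.023,"dy": -0.014,"dz": 0,"ax": 0,"ay": 0,"az": 0,"hand": 65},{"dx": 0.023,"dy": -0.014,"dz": 0,"ax": 0,"ay": 0,"az": 0,"hand": 65},{"dx": 0.023,"dy": -0.014,"dz": 0,"ax": 0,"ay": 0,"az": 0,"hand": 65},{"dx": 0.023,"dy": -0.014,"dz": 0,"ax": 0,"ay": 0,"az": 0,"hand": 65},{"dx": 0.023,"dy": -0.014,"dz": 0,"ax": 0,"ay": 0,"az": 0,"hand": 65},{"dx": 0.023,"dy": -0.014,"dz": 0,"ax": 0,"ay": 0,"az": 0,"hand": 65},{"dx": 0.013,"dy": -0.008,"dz": 0,"ax": 0,"ay": 0,"az": 0,"hand": 65},{"dx": 0,"dy": 0,"dz": 0,"ax": 0,"ay": 0,"az": 0,"hand": 65},{"dx": 0,"dy": 0,"dz": 0,"ax": 0,"ay": 0,"az": 0,"hand": 65}]}}

```text
clock: 31.52
eef_pos: [0.5088, 0.0466, 0.1838]
tool_rot: [-2.9, -1.164, 0.041]
contact_force: [0.3, -0.2, -0.5]
gripper_width: 0.0555
```

```bash
python3 go.py green .04
```

```text
green clock 31.52 p [0.5088 0.0466 0.1838] d_tool mm [ 16.2  13.2 143.2] F [ 0.3 -0.2 -0.5] w 0.0555
 turn deg [-1.44  1.05  0.36] d in goal axes mm [ 13.7   9.5 143.8]
[ 0.09  0.31 -0.03  1.26  0.01  2.46]
```

Emit:
{"op": "arm_command", "data": {"increments": [{"dx": 0.013,"dy": 0.009,"dz": 0,"ax": -1.4,"ay": 1.0,"az": 0.3,"hand": 65},{"dx": 0,"dy": 0,"dz": 0.015,"ax": 0,"ay": 0,"az": 0,"hand": 65},{"dx": 0,"dy": 0,"dz": 0.015,"ax": 0,"ay": 0,"az": 0,"hand": 65},{"dx": 0,"dy": 0,"dz": 0,"ax": 0,"ay": 0,"az": 0,"hand": 65}]}}

```text
clock: 32.02
eef_pos: [0.5251, 0.0467, 0.1509]
tool_rot: [2.92, 1.156, 0.0]
contact_force: [-0.7, -0.1, 0.0]
gripper_width: 0.0554
```

```bash
python3 go.py green .04; python3 - <<'E'
from h import *
snap('wrist','w6'); V=json.load(open('geo.json'))['V'];print(proj('w6',[[*V['green'],.095]]))
im=cv2.imread('pics/w6.png'); h=cv2.cvtColor(im,cv2.COLOR_BGR2HSV)
n,l,st,c=cv2.connectedComponentsWithStats(cv2.inRange(h,(45,100,60),(80,255,255)))
for s,q in zip(st[1:],c[1:]):
    if s[4]>150: print(s,q.round(1),ray('w6',q,.092)[0].round(4))
E
```

```text
green clock 32.02 p [0.5251 0.0467 0.1509] d_tool mm [  1.8  -1.7 110.9] F [-0.7 -0.1  0. ] w 0.0554
 turn deg [ 0.07  0.02 -0.19] d in goal axes mm [  1.7  -1.6 110.9]
[ 0.09  0.34 -0.07  1.16 -0.    2.48]
[[315.81026901 259.00869961]]
[296 231  38  42 929] [314.6 250.5] [0.5282 0.0528 0.092 ]
```

Emit:
{"op": "arm_command", "data": {"increments": [{"dx": 0.003,"dy": -0.002,"dz": 0.01,"ax": 0,"ay": 0,"az": -0.2,"hand": 65},{"dx": 0,"dy": 0,"dz": 0.025,"ax": 0,"ay": 0,"az": 0,"hand": 65},{"dx": 0,"dy": -0.001,"dz": 0.025,"ax": 0,"ay": 0,"az": 0,"hand": 65},{"dx": 0,"dy": 0,"dz": 0.02,"ax": 0,"ay": 0,"az": 0,"hand": 65},{"dx": 0,"dy": 0,"dz": 0,"ax": 0,"ay": 0,"az": 0,"hand": 65}]}}

```text
clock: 32.7
eef_pos: [0.5275, 0.0515, 0.0696]
tool_rot: [2.917, 1.161, 0.008]
contact_force: [0.3, 0.6, -0.8]
gripper_width: 0.0555
```

```bash
sed -i 's/^P=.*/&\nif n=="green": P=[.5263,.0503]/' go.py && python3 go.py green .04
```

```text
green clock 32.7 p [0.5275 0.0515 0.0696] d_tool mm [-1.8 -0.  29.6] F [ 0.3  0.6 -0.8] w 0.0555
 turn deg [ 0.23 -0.21  0.02] d in goal axes mm [-1.7  0.1 29.6]
[ 0.1   0.42 -0.19  0.96 -0.    2.48]
```

Emit:
{"op": "arm_command", "data": {"increments": [{"dx": -0.002,"dy": 0,"dz": 0.014,"ax": 0.2,"ay": -0.2,"az": 0,"hand": 65},{"dx": -0.001,"dy": -0.001,"dz": 0.012,"ax": 0,"ay": 0,"az": 0,"hand": 65},{"dx": 0,"dy": 0,"dz": 0.003,"ax": 0,"ay": 0,"az": 0,"hand": 65},{"dx": 0,"dy": 0,"dz": 0,"ax": 0,"ay": 0,"az": 0,"hand": 45},{"dx": 0,"dy": 0,"dz": 0,"ax": 0,"ay": 0,"az": 0,"hand": 10},{"dx": 0,"dy": 0,"dz": 0,"ax": 0,"ay": 0,"az": 0,"hand": 10},{"dx": 0,"dy": 0,"dz": 0,"ax": 0,"ay": 0,"az": 0,"hand": 10},{"dx": 0,"dy": 0,"dz": 0,"ax": 0,"ay": 0,"az": 0,"hand": 10},{"dx": 0,"dy": 0,"dz": 0,"ax": 0,"ay": 0,"az": 0,"hand": 10}]}}

```text
clock: 33.83
eef_pos: [0.527, 0.0505, 0.0415]
tool_rot: [2.917, 1.161, 0.009]
contact_force: [-0.4, -0.1, -0.8]
gripper_width: 0.0266
```

Emit:
{"op": "arm_command", "data": {"increments": [{"dx": 0,"dy": 0,"dz": -0.015,"ax": 0,"ay": 0,"az": 0,"hand": 10},{"dx": 0,"dy": 0,"dz": -0.03,"ax": 0,"ay": 0,"az": 0,"hand": 10},{"dx": 0,"dy": 0,"dz": -0.03,"ax": 0,"ay": 0,"az": 0,"hand": 10},{"dx": 0,"dy": 0,"dz": -0.03,"ax": 0,"ay": 0,"az": 0,"hand": 10},{"dx": 0,"dy": 0,"dz": -0.03,"ax": 0,"ay": 0,"az": 0,"hand": 10},{"dx": 0,"dy": 0,"dz": -0.01,"ax": 0,"ay": 0,"az": 0,"hand": 10}]}}

```text
clock: 34.58
eef_pos: [0.5258, 0.0504, 0.1949]
tool_rot: [2.917, 1.161, 0.01]
contact_force: [0.4, -0.0, -1.0]
gripper_width: 0.0263
```

```bash
python3 go.py c4 .175
```

```text
c4 clock 34.58 p [0.5258 0.0504 0.1949] d_tool mm [-329.   169.8   18.9] F [ 0.4 -0.  -1. ] w 0.0263
 turn deg [ 0.25 -0.31  0.02] d in goal axes mm [-328.8  170.    19.9]
[ 0.1   0.31  0.    1.26 -0.    2.48]
```

Emit:
{"op": "arm_command", "data": {"increments": [{"dx": -0.012,"dy": 0.006,"dz": -0.001,"ax": 0,"ay": 0,"az": 0,"hand": 10},{"dx": -0.026,"dy": 0.0135,"dz": -0.001,"ax": 0,"ay": 0,"az": 0,"hand": 10},{"dx": -0.026,"dy": 0.0135,"dz": -0.001,"ax": 0,"ay": 0,"az": 0,"hand": 10},{"dx": -0.026,"dy": 0.0135,"dz": -0.001,"ax": 0,"ay": 0,"az": 0,"hand": 10},{"dx": -0.026,"dy": 0.0135,"dz": -0.001,"ax": 0,"ay": 0,"az": 0,"hand": 10},{"dx": -0.026,"dy": 0.0135,"dz": -0.001,"ax": 0,"ay": 0,"az": 0,"hand": 10},{"dx": -0.026,"dy": 0.0135,"dz": -0.001,"ax": 0,"ay": 0,"az": 0,"hand": 10},{"dx": -0.026,"dy": 0.0135,"dz": -0.001,"ax": 0,"ay": 0,"az": 0,"hand": 10},{"dx": -0.026,"dy": 0.0135,"dz": -0.001,"ax": 0,"ay": 0,"az": 0,"hand": 10},{"dx": -0.026,"dy": 0.0135,"dz": -0.001,"ax": 0,"ay": 0,"az": 0,"hand": 10},{"dx": -0.026,"dy": 0.0135,"dz": -0.001,"ax": 0,"ay": 0,"az": 0,"hand": 10},{"dx": -0.02,"dy": 0.01,"dz": -0.001,"ax": 0,"ay": 0,"az": 0,"hand": 10},{"dx": -0.01,"dy": 0.005,"dz": -0.001,"ax": 0,"ay": 0,"az": 0,"hand": 10},{"dx": 0,"dy": 0,"dz": 0,"ax": 0,"ay": 0,"az": 0,"hand": 10},{"dx": 0,"dy": 0,"dz": 0,"ax": 0,"ay": 0,"az": 0,"hand": 10}]}}

```text
clock: 36.45
eef_pos: [0.3918, -0.2831, 0.1907]
tool_rot: [-2.904, -1.147, 0.032]
contact_force: [-1.2, 0.6, 0.0]
gripper_width: 0.0269
```

```bash
python3 go.py c4 .0455
```

```text
c4 clock 36.45 p [ 0.3918 -0.2831  0.1907] d_tool mm [ -0.5  23.4 144.7] F [-1.2  0.6  0. ] w 0.0269
 turn deg [-1.45  0.7  -0.27] d in goal axes mm [ -2.4  19.7 145.2]
[-0.62  0.25 -0.09  1.26 -0.01  1.77]
```

Emit:
{"op": "arm_command", "data": {"increments": [{"dx": -0.002,"dy": 0.018,"dz": 0,"ax": -1.4,"ay": 0.7,"az": -0.3,"hand": 10},{"dx": 0,"dy": 0,"dz": 0.02,"ax": 0,"ay": 0,"az": 0,"hand": 10},{"dx": 0,"dy": 0,"dz": 0.02,"ax": 0,"ay": 0,"az": 0,"hand": 10},{"dx": 0,"dy": 0,"dz": 0,"ax": 0,"ay": 0,"az": 0,"hand": 10}]}}

```text
clock: 36.95
eef_pos: [0.4069, -0.2987, 0.1501]
tool_rot: [2.911, 1.168, 0.008]
contact_force: [-0.2, 0.4, -0.6]
gripper_width: 0.0267
```

```bash
python3 go.py c4 .0455
```

```text
c4 clock 36.95 p [ 0.4069 -0.2987  0.1501] d_tool mm [ -2.9  -2.7 104.5] F [-0.2  0.4 -0.6] w 0.0267
 turn deg [ 0.38 -0.15  0.33] d in goal axes mm [ -2.6  -2.  104.6]
[-0.63  0.3  -0.14  1.13  0.    1.74]
```

Emit:
{"op": "arm_command", "data": {"increments": [{"dx": -0.003,"dy": -0.002,"dz": 0.01,"ax": 0.4,"ay": -0.1,"az": 0.3,"hand": 10},{"dx": 0,"dy": -0.001,"dz": 0.022,"ax": 0,"ay": 0,"az": 0,"hand": 10},{"dx": 0,"dy": -0.001,"dz": 0.022,"ax": 0,"ay": 0,"az": 0,"hand": 10},{"dx": 0,"dy": 0,"dz": 0,"ax": 0,"ay": 0,"az": 0,"hand": 10},{"dx": 0,"dy": 0,"dz": 0,"ax": 0,"ay": 0,"az": 0,"hand": 10}]}}

```text
clock: 37.58
eef_pos: [0.405, -0.3, 0.0976]
tool_rot: [2.913, 1.161, 0.007]
contact_force: [-0.4, -0.5, -1.1]
gripper_width: 0.0265
```

```bash
python3 go.py c4 .0455
```

```text
c4 clock 37.58 p [ 0.405  -0.3     0.0976] d_tool mm [-0.4 -2.  52.1] F [-0.4 -0.5 -1.1] w 0.0265
 turn deg [ 0.38 -0.12  0.08] d in goal axes mm [-0.3 -1.7 52.1]
[-0.64  0.34 -0.22  1.    0.    1.74]
```

Emit:
{"op": "arm_command", "data": {"increments": [{"dx": 0,"dy": -0.001,"dz": 0.012,"ax": 0.4,"ay": -0.1,"az": 0,"hand": 10},{"dx": -0.001,"dy": -0.001,"dz": 0.014,"ax": 0,"ay": 0,"az": 0,"hand": 10},{"dx": 0,"dy": -0.001,"dz": 0.014,"ax": 0,"ay": 0,"az": 0,"hand": 10},{"dx": 0,"dy": 0,"dz": 0.006,"ax": 0,"ay": 0,"az": 0,"hand": 10},{"dx": 0,"dy": 0,"dz": 0,"ax": 0,"ay": 0,"az": 0,"hand": 10}]}}

```text
clock: 38.2
eef_pos: [0.4028, -0.299, 0.0495]
tool_rot: [2.917, 1.163, 0.001]
contact_force: [0.1, -0.6, -0.1]
gripper_width: 0.0266
```

```bash
python3 go.py c4 .0455
```

```text
c4 clock 38.2 p [ 0.4028 -0.299   0.0495] d_tool mm [0.6 0.5 4. ] F [ 0.1 -0.6 -0.1] w 0.0266
 turn deg [ 0.07 -0.03  0.08] d in goal axes mm [0.6 0.5 4. ]
[-0.64  0.4  -0.28  0.89  0.    1.74]
```

Emit:
{"op": "arm_command", "data": {"increments": [{"dx": 0,"dy": 0,"dz": 0.0025,"ax": 0,"ay": 0,"az": 0,"hand": 10},{"dx": 0,"dy": 0,"dz": 0.001,"ax": 0,"ay": 0,"az": 0,"hand": 10},{"dx": 0,"dy": 0,"dz": 0.001,"ax": 0,"ay": 0,"az": 0,"hand": 10}]}}

```text
clock: 38.58
eef_pos: [0.4035, -0.2995, 0.0455]
tool_rot: [2.916, 1.162, 0.003]
contact_force: [-0.3, 0.9, -0.4]
gripper_width: 0.0261
```

Emit:
{"op": "arm_command", "data": {"increments": [{"dx": 0,"dy": 0,"dz": 0.001,"ax": 0,"ay": 0,"az": 0,"hand": 10}]}}

```text
clock: 38.7
eef_pos: [0.4037, -0.2997, 0.0448]
tool_rot: [2.916, 1.162, 0.003]
contact_force: [-1.7, 1.1, 6.3]
gripper_width: 0.0261
```

Contact. Release and rise, then check.

Emit:
{"op": "arm_command", "data": {"increments": [{"dx": 0,"dy": 0,"dz": 0,"ax": 0,"ay": 0,"az": 0,"hand": 10},{"dx": 0,"dy": 0,"dz": 0,"ax": 0,"ay": 0,"az": 0,"hand": 40},{"dx": 0,"dy": 0,"dz": 0,"ax": 0,"ay": 0,"az": 0,"hand": 60},{"dx": 0,"dy": 0,"dz": 0,"ax": 0,"ay": 0,"az": 0,"hand": 60},{"dx": 0,"dy": 0,"dz": 0,"ax": 0,"ay": 0,"az": 0,"hand": 60},{"dx": 0,"dy": 0,"dz": -0.01,"ax": 0,"ay": 0,"az": 0,"hand": 60},{"dx": 0,"dy": 0,"dz": -0.03,"ax": 0,"ay": 0,"az": 0,"hand": 60},{"dx": 0,"dy": 0,"dz": -0.04,"ax": 0,"ay": 0,"az": 0,"hand": 60},{"dx": 0,"dy": 0,"dz": -0.04,"ax": 0,"ay": 0,"az": 0,"hand": 60},{"dx": -0.03,"dy": 0,"dz": -0.03,"ax": 0,"ay": 0,"az": 0,"hand": 60},{"dx": -0.03,"dy": 0,"dz": -0.02,"ax": 0,"ay": 0,"az": 0,"hand": 60},{"dx": 0,"dy": 0,"dz": 0,"ax": 0,"ay": 0,"az": 0,"hand": 60},{"dx": 0,"dy": 0,"dz": 0,"ax": 0,"ay": 0,"az": 0,"hand": 60}]}}

```text
clock: 40.33
eef_pos: [0.3593, -0.3413, 0.2247]
tool_rot: [2.911, 1.163, 0.007]
contact_force: [0.1, 0.3, 0.1]
gripper_width: 0.0513
```

```bash
python3 -c "
from h import *
a=snap('wrist','w7')['color'];b=snap('side','side1')['color']
cv2.imwrite('pics/fin.png',np.hstack([cv2.resize(a,(400,300)),cv2.resize(b,(400,300))]))
c=cv2.resize(b[140:440,220:480],None,fx=2,fy=2);cv2.imwrite('pics/fin2.png',c)"
```

```text
(no output)
```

View pics/fin.png

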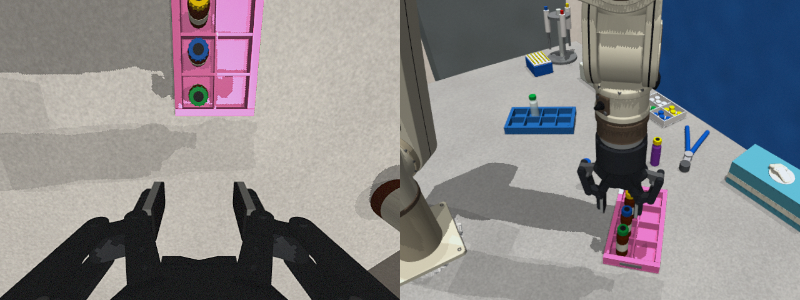

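View pics/fin2.png

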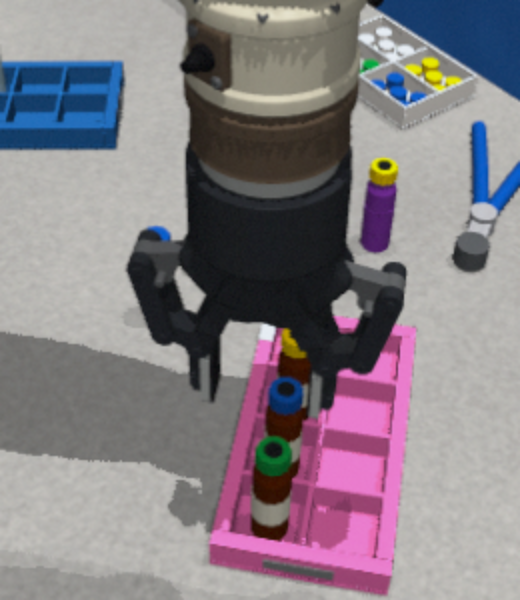

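Emit:
{"op": "arm_command", "data": {"increments": [{"dx": 0,"dy": -0.02,"dz": -0.01,"ax": 0,"ay": 0,"az": 0,"hand": 60},{"dx": 0,"dy": -0.03,"dz": -0.01,"ax": 0,"ay": 0,"az": 0,"hand": 60},{"dx": 0,"dy": -0.03,"dz": 0,"ax": 0,"ay": 0,"az": 0,"hand": 60},{"dx": 0,"dy": -0.03,"dz": 0,"ax": 0,"ay": 0,"az": 0,"hand": 60},{"dx": 0,"dy": -0.015,"dz": 0,"ax": 0,"ay": 0,"az": 0,"hand": 60},{"dx": 0,"dy": 0,"dz": 0,"ax": 0,"ay": 0,"az": 0,"hand": 60},{"dx": 0,"dy": 0,"dz": 0,"ax": 0,"ay": 0,"az": 0,"hand": 60}]}}

```text
clock: 41.3
eef_pos: [0.2724, -0.2441, 0.2387]
tool_rot: [-2.909, -1.177, -0.0]
contact_force: [0.4, 0.1, -0.0]
gripper_width: 0.0513
```

```bash
python3 -c "
from h import *
a=snap('top','top2')['color'];b=snap('side','side2')['color']
cv2.imwrite('pics/fin3.png',np.hstack([cv2.resize(a[150:400,240:560],None,fx=1.2,fy=1.2),cv2.resize(b[140:440,200:480],None,fx=1,fy=1)]))
V=json.load(open('geo.json'))['V']
c,s=np.cos(np.radians(-136.61)),np.sin(np.radians(-136.61))
print(proj('top2',[[.481+c*x+s*.027,-.263+s*x-c*.027,.099] for x in(-.081,-.027,.027,.081)]))"
```

```text
[[433.18014592 257.23652037]
 [453.85769794 277.36942681]
 [474.72597481 297.6754331 ]
 [495.79648048 318.16549127]]
```

View pics/fin3.png

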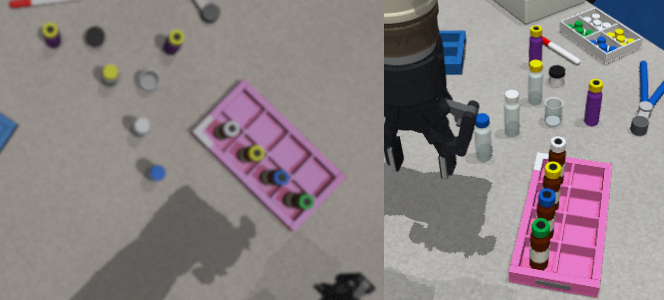

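The final pictures show white, yellow, blue and green upright in cells 1–4 from the white L, with the clear and purple vials, jar and beaker where they were. The gripper is clear of everything, so I'm handing in.

```bash
python3 -c "
from h import *
print(arm.finish_job(), arm.state()['clock'])"
```

```text
the job is handed in; nothing more can be done
the job is handed in; nothing more can be done
```

The four amber vials are in the pink rack in run order: white in cell 1 at the white-marked corner, then yellow, blue and green in cells 2 to 4. I handed the job in at about 41 s on the robot's clock, against the 102 s limit.

- **Placing:** each vial was lowered in steps of about 1 mm until the wrist read floor contact, with no reading above about 9 N, and only then released.
- **Last checks:** the final top and side views show all four upright in the right cells with the gripper clear. The clear vials on the bench, both purple look-alikes, the jar and the beaker look unmoved. The clear green vial in the blue rack was hidden by the arm in the very last pictures, but was still standing in the side view about 1 s earlier.
- **Disagreements:** the top and side cameras differed by about 3–4 mm on the rack's centre, so I used the mean, and a wrist view then agreed with it to within about 2 mm. The wrist view put the yellow and green vials about 2–3 mm from the first estimate, so I shifted those two grasps. Several fast moves overshot by about 5–20 mm in the air and were corrected before lowering.

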